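# Snap the lid of a refillable capsule home in the two-handled press

### The arm

A 6-joint arm with a two-finger parallel gripper is mounted at the origin on a cart in front of the work surface, level with it; the furniture and walls round the work are solid. World frame = base frame: x ahead of the robot, y to its left, z up, the work surface at z = 0. Lengths are in m, angles in degrees, forces in N, time in s.
With the tool pointing down it reaches from about 0.35 to 0.875 m from the base axis. Payload 4.2 kg.
Tool frame: the origin (TCP) lies at the very end of the fingers, on their centre line; the grasp point (between the pads) lies behind it (robot.hold_point_z is the z of the grasp point in the tool frame, in m); z points along the fingers, x is the direction in which the jaws open and shut, and the axes are right-handed (so a half turn about z gives the same grasp; the last joint's range is limited). The gripper opens to 87 mm and grips with 3 to 60 N. Pads are 19 mm wide; open, the fingers measure 117 mm over their backs; the gripper's body (75 mm by 190 mm) begins 51 mm behind the grasp point.
Start: joints at [80.478, 22.042, 0.453, 0, -68.411, -14.817], TCP at [0.258, 0.569, 0.223] pointing down, gripper open.
Joint ranges: [-179.83, 179.83], [-69.29, 118.12], [-61.27, 80.66], [-181.25, 117.63], [-171.15, -9.14], [-177.46, 177.46]. Speed limits (degrees/s): [159.86, 159.86, 180, 180, 180, 180].

### API

Orientations are given as a 3x3 rotation matrix whose columns are the frame's x, y, z axes.
In Python, from plant import robot gives the robot as it stands.
- The arm moves only by the shell command python3 -m handwheel 'ROWS' [FORCE]. ROWS is JSON, a list of rows, each a list of 7 numbers: the shift along the tool's x, y, z in mm, then the turn, a rotation vector about the tool's x, y, z in degrees, then the finger opening in mm, from 0 to 87. A call has 1 to 8 rows; each row is the pose to reach, as a shift and turn from the pose commanded when the call began, along the tool's axes at that moment; what a row does not reach only later rows make up. A row lasts 1/8 s, in which the tool goes at most 62.5 mm and 10.7 degrees, less where a joint would pass 70% of its speed; a pose out of reach is approached as far as the arm can. A call with a gripper value outside its range is refused whole. The fingers move at their own pace and stop on an object; FORCE is the grip in N (left out, the last holds). Time passes only in rows, so rows that repeat a pose let the fingers close. It gives the time, the measured TCP pose, the force and the opening at its end, in the units of the state.
- robot.read_state(): the state, without advancing time (a new reading comes with each control period).
- robot.capture(name): name is "side" or "top"; returns the picture (400x640x3 uint8, red, green, blue); there is no depth.
- robot.camera_info(name): a dict with "fx", "fy", "cx", "cy" (pixels), "camera_from_world" (4x4, takes a point from world to camera coordinates). Camera axes: x right, y down, z forward; pixel columns grow to the right and rows downward; lengths in m; the calibration is good to about 2 mm. A picture is of the moment at which its call begins. camera_info takes no time and is no camera call.
- robot.sign_off(): hands the job in, once; it reports no verdict.
The state is a dict: "t": time; "q": joint angles; "qvel": joint speeds; "joint_torque": joint torques, N m; "position": TCP position; "orientation": TCP orientation; "ft_force": force on the tool from outside, world axes, zero at the start; "moment": the same for the moment, N m; "grip_width": finger opening in m.
Only numpy, scipy, OpenCV 4.12 (cv2) and the standard library are available. Lean on these libraries where they do the work, as an engineer would, in place of code of your own. Each camera call takes 0.05 s, during which the arm holds its last target.

### The job

Take the filled capsule from the scale and stand it upright in the cup of the two-handled press, then swing the upper handle over and squeeze the handles together until the orange lid's resistance peaks and gives and the lid snaps fully home. Use only the press to push the lid, and go gently: stop at the give, because forcing the handle on (more than about 22 N on it) crushes the capsule. Leave the capsule in the cup and the milk jug and tamper where they stand.

Things in the scene. Friction and masses are not known exactly. Their poses are not given: they have to be found in the camera images.
- capsule: Steel coffee capsule, upright cylinder 40 mm across (foot 36, rim 41) and 44 mm tall, 90 g, on the scale (top 21 mm above the counter). Origin: centre of underside, z up. On it an orange lid, 36 mm across, 3 mm thick, first standing 3.5 mm proud of the rim (lid top 50.5 mm above the origin; home: 47 mm). Grip the steel body at or just above mid height, clear of the lid.
- capsule_top (a point): Centre of the capsule's steel rim, 44 mm above its underside.
- capsule_lid (a joint): Travel of the lid into the capsule in m: 0 = standing proud, 0.0035 = home. The lid hardly stirs until the push on it has risen to a peak of about 30 N (the rubber presser yields about 1 mm meanwhile), then it gives, resistance falls away, and past 1.6 mm it snaps home by itself and stays. From there on the stop is hard.
- scale: Flat black coffee scale 155 x 125 x 21 mm that stays where it is. Origin: centre of its underside.
- press: Bench press: dark board 245 x 72 x 10 mm, screwed down, with a steel lower handle, a cup, and a hinged upper handle. Origin: underside, below the cup's centre. x runs from the grip ends (-x, towards the robot) to the hinge (+x), y along the hinge pin, z up. Board x = -135 to +110 mm. Two steel cheeks carry the hinge at x = 63 to 93 mm, y = +-21 mm, 91 mm high.
- press_cup (a point): Centre of the floor of the press's round cup, 26 mm above the counter: inside 44 mm across, outside 56 mm, wall 10 mm high; axes as the press. The capsule stands in it with about 2 mm play all round.
- press_hinge (a point): Centre of the hinge pin, 78 mm from the cup's centre along the press's x and 76 mm above the counter; axes as the press.
- press_handle (a joint): Angle of the upper handle about the pin, rad: 0 = level, grip end to -x; grows as it opens upwards, 1.57 = upright. Starts at 1.55 to 1.8. Stiff hinge (0.22 N m): stays where left. A round black rubber presser under it, 78 mm from the pin, meets the lid; its screw is set anywhere over 16 mm, not known, so the lid gives at an angle anywhere from 0.01 to 0.25 rad.
- press_grip (a point): Point on the black grip's upper (when open: rear) face where the handle is pushed: 170 mm from the pin along the handle, 30 mm off the line through the pin. The grip is 28 mm wide, 18 mm thick, 120 to 205 mm from the pin. The push needed here is about 0.46 of that on the lid (some 13 N at the peak) plus 1.3 N of hinge friction.
- milk_jug: Steel milk jug 125 x 84 x 112 mm, a loose bystander behind the press. Origin: underside.
- tamper: Coffee tamper with dark wooden handle, 58 mm across and 98 mm tall, a loose bystander to the left of the press. Origin: underside.

How it is judged:
By the outcome, as a careful person would: the job done as asked, in the order asked, and still so for the second after the job is handed in, with the robot touching nothing.
It also fails if it takes over 70 s, if anything falls off the work surface, if the arm or the gripper's body presses on something with over 40 N, if the wrist force passes 120 N, or if a joint passes its speed limit or range.

## Working session

There is one attempt and no reset: what is moved stays moved. The work goes in short steps, Python scripts to look and compute and a shell command to move; the robot and the scene stay as the last step left them, time stands still between calls to the robot, and variables do not carry over. Pictures are saved under pics/ and viewed, and the job is handed in when it is done.

```bash
ls; mkdir -p pics
python3 - <<'E'
from plant import robot
import cv2,numpy as np
print(robot.hold_point_z)
s=robot.read_state()
for k in s: print(k,np.round(s[k],3).tolist())
for n in("side","top"):
    im=robot.capture(n); cv2.imwrite(f"pics/{n}0.png",im[:,:,::-1]); 
    c=robot.camera_info(n); print(n,c["fx"],c["fy"],c["cx"],c["cy"]); print(np.round(c["camera_from_world"],4))
E
```

```text
pics
-0.0187
t 0.0
q [80.478, 22.091, 0.38, -0.03, -68.412, -14.817]
qvel [-0.038, -0.068, 0.048, -0.031, -0.047, -0.112]
joint_torque [-0.0, -39.067, 18.741, 4.22, 0.011, -0.0]
position [0.257, 0.569, 0.221]
orientation [[-0.412, -0.911, -0.001], [-0.911, 0.412, -0.002], [0.002, -0.0, -1.0]]
ft_force [0.661, -0.053, 0.207]
moment [-0.007, -0.011, 0.024]
grip_width 0.087
side 405.02343504149985 405.02343504149985 315.0412403703971 193.51530527038284
[[ 0.9749 -0.2223 -0.0127 -0.4952]
 [-0.1536 -0.6301 -0.7612  0.2757]
 [ 0.1612  0.744  -0.6484  0.9429]
 [ 0.      0.      0.      1.    ]]
top 465.7897109462832 465.7897109462832 322.6805967118965 203.98853843933514
[[-0.0075 -0.9999 -0.0132  0.2306]
 [-0.9886  0.0093 -0.1504  0.5789]
 [ 0.1505  0.0119 -0.9885  1.2399]
 [ 0.      0.      0.      1.    ]]
```

View pics/side0.png

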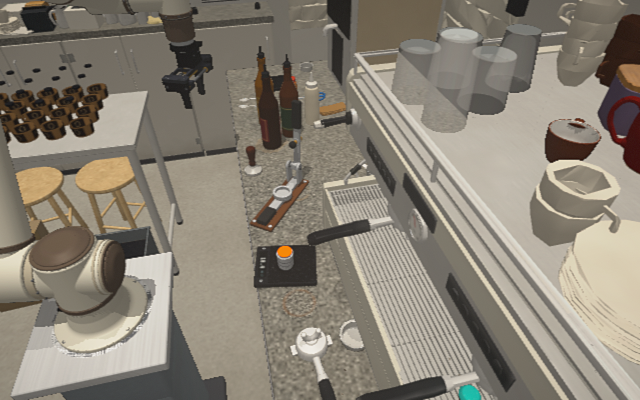

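View pics/top0.png

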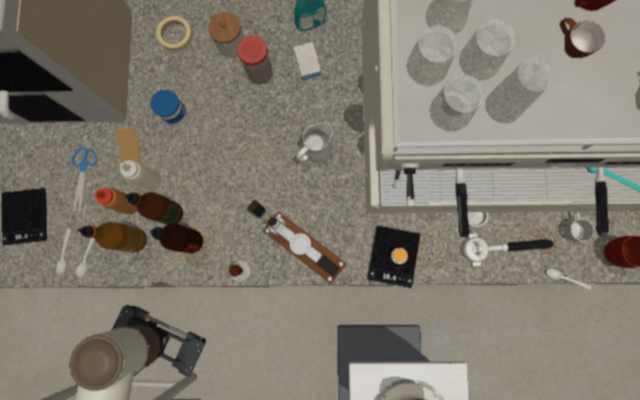

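Run:
```python
import cv2
t=cv2.imread("pics/top0.png");s=cv2.imread("pics/side0.png")
cv2.imwrite("pics/t1.png",cv2.resize(t[185:295,220:430],(798,418),interpolation=cv2.INTER_CUBIC))
cv2.imwrite("pics/s1.png",cv2.resize(s[130:295,230:380],(545,600),interpolation=cv2.INTER_CUBIC))
```

```text
(no output)
```

View pics/t1.png

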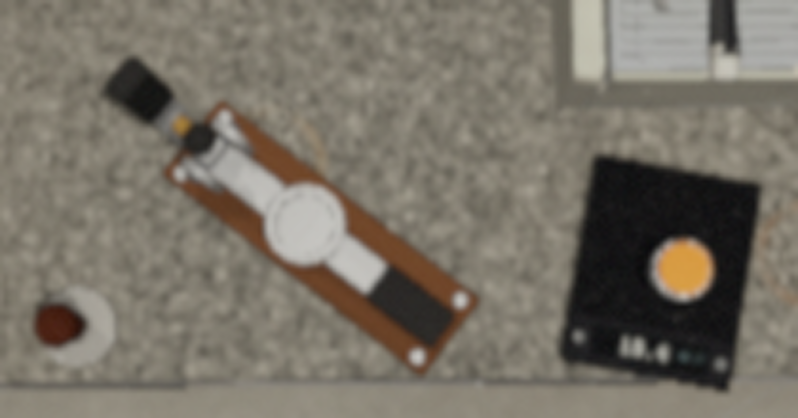

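View pics/s1.png

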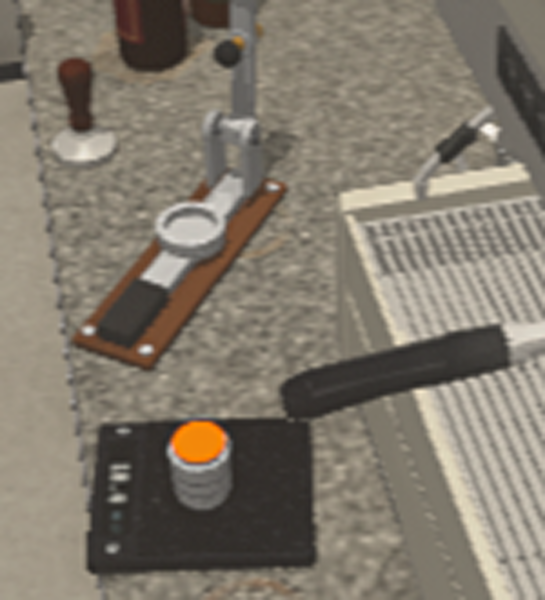

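```bash
cat > h.py <<'E'
from plant import robot
import cv2,numpy as np
C={n:robot.camera_info(n) for n in("side","top")}
def ray(n,u,v):
    c=C[n];T=np.array(c["camera_from_world"]);R=T[:3,:3];o=-R.T@T[:3,3]
    return o,R.T@np.array([(u-c["cx"])/c["fx"],(v-c["cy"])/c["fy"],1])
def plane(n,u,v,z):
    o,d=ray(n,u,v);return o+d*(z-o[2])/d[2]
def proj(n,p):
    c=C[n];T=np.array(c["camera_from_world"]);q=T[:3,:3]@np.array(p)+T[:3,3]
    return np.array([c["fx"]*q[0]/q[2]+c["cx"],c["fy"]*q[1]/q[2]+c["cy"]])
def tri(a,b):
    A=[];y=[]
    for n,u,v in(("top",*a),("side",*b)):
        o,d=ray(n,u,v);d=d/np.linalg.norm(d);P=np.eye(3)-np.outer(d,d);A.append(P);y.append(P@o)
    return np.linalg.lstsq(np.vstack(A),np.hstack(y),rcond=None)[0]
def orange(im,box):
    x0,y0,x1,y1=box;h=cv2.cvtColor(im[y0:y1,x0:x1],cv2.COLOR_BGR2HSV)
    m=cv2.inRange(h,(8,140,120),(25,255,255));M=cv2.moments(m,True)
    return M["m10"]/M["m00"]+x0,M["m01"]/M["m00"]+y0,M["m00"]
E
python3 - <<'E'
from h import *
np.set_printoptions(precision=4,suppress=True)
t=cv2.imread("pics/top0.png");s=cv2.imread("pics/side0.png")
a=orange(t,(370,225,425,285));b=orange(s,(250,235,320,290));print(a,b)
print("lid",plane("top",*a[:2],.0715),plane("side",*b[:2],.0715),tri(a[:2],b[:2]))
tc=lambda x,y:(220+x/3.8,185+y/3.8)
k=545/150
sc=lambda x,y:(230+x/k,130+y/k)
print("cup",plane("top",*tc(305,224),.036),plane("side",*sc(193,229),.036))
co=[plane("top",*tc(*p),.01) for p in((222,102),(168,172),(478,300),(422,374))]
print("corners",co)
h=(co[0]+co[1])/2;g=(co[2]+co[3])/2;ax=h-g;print("axis",np.degrees(np.arctan2(ax[1],ax[0])),np.linalg.norm(ax),np.linalg.norm(co[0]-co[1]));
u=ax/np.linalg.norm(ax);print("origin est",g+u*.135,h-u*.110)
# side corners
cs=[plane("side",*sc(*p),.01) for p in((285,187),(75,339),(152,367))];print("side",cs)
print("scalecorn",[plane("top",*tc(*p),.021) for p in((597,155),(760,185),(563,358),(728,388))])
print("presser",tri(tc(202,136),sc(229,53)))
print("jug", plane("top",316,140,.112),"tamper",plane("top",*tc(78,328),.02))
E
```

```text
(399.57522123893807, 254.8495575221239, 113.0) (284.2279411764706, 250.88970588235293, 136.0)
lid [0.4384 0.0225 0.0715] [0.4373 0.0232 0.0715] [0.4378 0.0226 0.0722]
cup [0.4718 0.2882 0.036 ] [0.4749 0.2806 0.036 ]
corners [array([0.5649, 0.3517, 0.01  ]), array([0.5129, 0.3914, 0.01  ]), array([0.417 , 0.1632, 0.01  ]), array([0.3639, 0.2047, 0.01  ])]
axis 51.6536551114383 0.23922520612285308 0.06541763921136157
origin est [0.4742 0.2898 0.01  ] [0.4706 0.2853 0.01  ]
side [array([0.5659, 0.3482, 0.01  ]), array([0.3672, 0.2022, 0.01  ]), array([0.4213, 0.1579, 0.01  ])]
scalecorn [array([0.5216, 0.0747, 0.021 ]), array([ 0.4985, -0.0437,  0.021 ]), array([0.3748, 0.1029, 0.021 ]), array([ 0.3526, -0.0151,  0.021 ])]
presser [0.5229 0.3489 0.1559]
jug [0.7437 0.2415 0.112 ] tamper [0.3988 0.4542 0.02  ]
```

```bash
python3 - <<'E'
from h import *
np.set_printoptions(precision=4,suppress=True)
t=cv2.imread("pics/top0.png");s=cv2.imread("pics/side0.png")
K=8
for n,im,box in(("top",t,(255,205,350,290)),("side",s,(245,165,315,235))):
    x0,y0,x1,y1=box;b=im[y0:y1,x0:x1]
    h=cv2.cvtColor(b,cv2.COLOR_BGR2HSV)
    m=cv2.inRange(h,(4,90,40),(18,255,200));m=cv2.morphologyEx(cv2.resize(m,None,fx=4,fy=4),cv2.MORPH_CLOSE,np.ones((25,25)))
    c=max(cv2.findContours((m>127).astype('uint8'),0,2)[0],key=cv2.contourArea)
    q=cv2.boxPoints(cv2.minAreaRect(c)) if n=="top" else cv2.approxPolyDP(cv2.convexHull(c),12,True)[:,0]
    P=np.array([plane(n,x0+(p[0]+.5)/4-.5,y0+(p[1]+.5)/4-.5,.01) for p in q]);print(n,P, "mean",P.mean(0))
    cv2.imwrite(f"pics/z{n}.png",cv2.resize(b,None,fx=K,fy=K,interpolation=cv2.INTER_CUBIC))
E
cat > /dev/null
```

```text
top [[0.5229 0.4116 0.01  ]
 [0.5811 0.3668 0.01  ]
 [0.4181 0.161  0.01  ]
 [0.3621 0.2062 0.01  ]] mean [0.4711 0.2864 0.01  ]
side [[0.5664 0.3512 0.01  ]
 [0.4149 0.1463 0.01  ]
 [0.3645 0.2036 0.01  ]
 [0.4429 0.3072 0.01  ]
 [0.5516 0.3667 0.01  ]] mean [0.4681 0.275  0.01  ]
```

View pics/ztop.png

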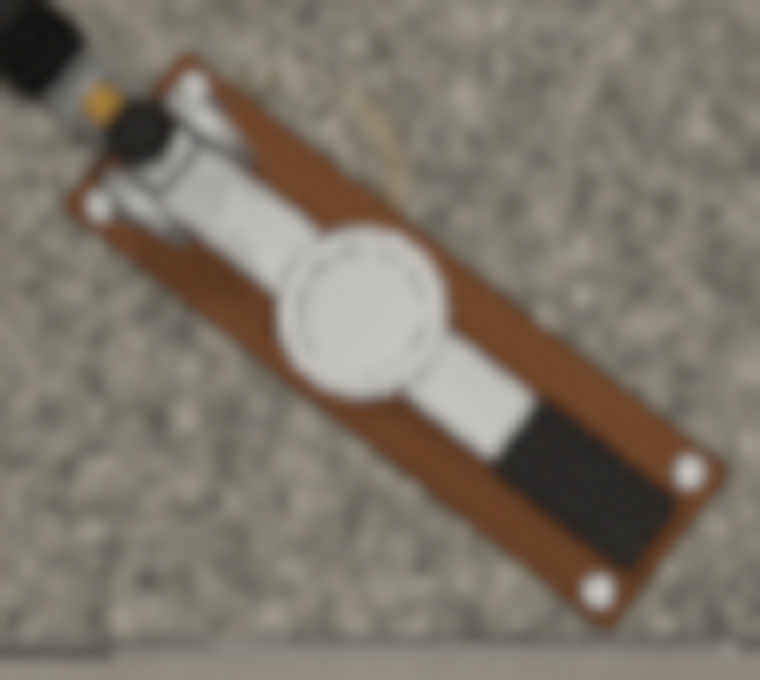

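View pics/zside.png

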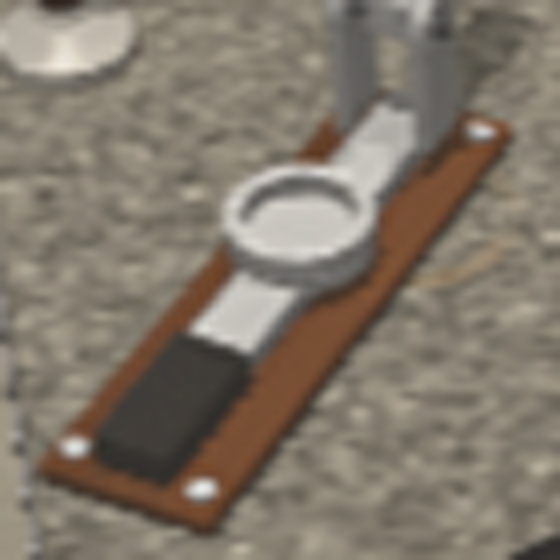

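```bash
python3 - <<'E'
from h import *
np.set_printoptions(precision=4,suppress=True)
T=lambda x,y:(255+(x+.5)/8-.5,205+(y+.5)/8-.5)
S=lambda x,y:(245+(x+.5)/8-.5,165+(y+.5)/8-.5)
print("cup",plane("top",*T(362,311),.036),plane("side",*S(300,215),.036),tri(T(362,311),S(300,215)))
for n,f,pts in(("top",T,[(190,55),(70,200),(608,625),(727,470)]),("side",S,[(512,133),(208,532),(42,470)])):
    P=np.array([plane(n,*f(*p),.01) for p in pts]);print(n,P)
    if n=="top":
        a=(P[0]+P[1]-P[2]-P[3])/2;L=np.linalg.norm(a);u=a/L;print(np.degrees(np.arctan2(u[1],u[0])),L,P.mean(0)+.0125*u)
    else:
        a=P[0]-P[1];print(np.degrees(np.arctan2(a[1],a[0])),np.linalg.norm(a))
        u=a/np.linalg.norm(a);v=np.array([-u[1],u[0],0]);print((P[0]+P[1])/2+.0125*u+.036*v)
# screws top and side
q=[plane("top",*T(*p),.011) for p in((193,85),(98,206),(598,592),(689,471))];print(np.array(q));a=q[0]+q[1]-q[2]-q[3];print(np.degrees(np.arctan2(a[1],a[0])))
# portafilter handle tips: top (462,232) vs side
print("pf",tri((462,232),(312,240)),tri((410,200),(312,240)))
E
python3 - <<'E'
import cv2
t=cv2.imread("pics/top0.png");s=cv2.imread("pics/side0.png")
cv2.imwrite("pics/t3.png",cv2.resize(t[140:280,370:520],(640,600),interpolation=cv2.INTER_CUBIC))
E
```

```text
cup [0.4732 0.2894 0.036 ] [0.4731 0.2886 0.036 ] [0.4732 0.2895 0.0352]
top [[0.566  0.352  0.01  ]
 [0.5149 0.3939 0.01  ]
 [0.3659 0.206  0.01  ]
 [0.4187 0.1641 0.01  ]]
51.754149844756824 0.2392675273818247 [0.4741 0.2888 0.01  ]
side [[0.5666 0.3495 0.01  ]
 [0.4178 0.1585 0.01  ]
 [0.3649 0.2027 0.01  ]]
52.081135575422465 0.24208873208008075
[0.4715 0.286  0.01  ]
[[0.5552 0.3507 0.011 ]
 [0.5126 0.3839 0.011 ]
 [0.3772 0.2093 0.011 ]
 [0.4185 0.1773 0.011 ]]
51.98008571664326
pf [ 0.4828 -0.1007  0.2281] [0.5394 0.0006 0.1224]
```

View pics/t3.png

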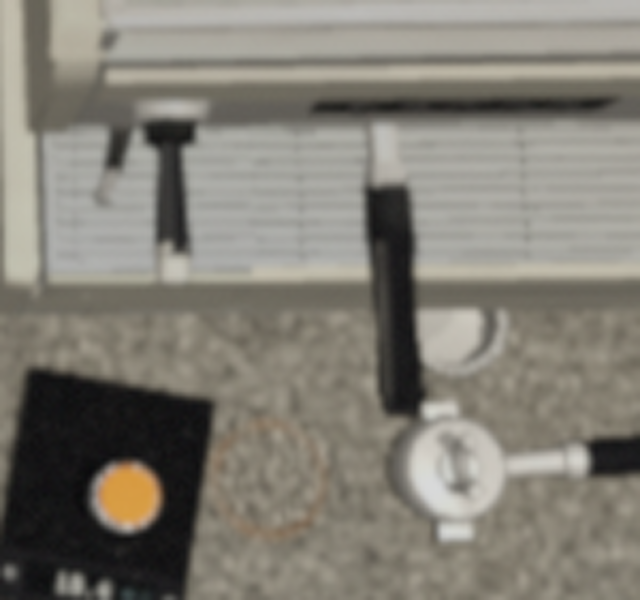

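```bash
cat >> h.py <<'E'
def to(p,yaw=None):
    s=robot.read_state();R=np.array(s["orientation"]);d=R.T@(np.array(p)-np.array(s["position"]))*1000
    print("t",s["t"],"pos",np.round(s["position"],4).tolist(),"shift mm",np.round(d,1).tolist(),"ft",np.round(s["ft_force"],1).tolist(),"w",round(s["grip_width"],4),"q",np.round(s["q"],1).tolist())
    from scipy.spatial.transform import Rotation as Ro
    if yaw is None: yaw=np.degrees(np.arctan2(R[1,0],R[0,0]))
    y=np.radians(yaw);x=np.array([np.cos(y),np.sin(y),0]);z=np.array([0,0,-1.]);Rd=np.column_stack([x,np.cross(z,x),z])
    print("turn deg",np.round(Ro.from_matrix(R.T@Rd).as_rotvec(degrees=True),1).tolist())
E
python3 -c "
from h import *
to((.438,.0226,.222))"
```

```text
t 0.1 pos [0.2574, 0.569, 0.2216] shift mm [423.3, -389.8, 0.4] ft [1.2, 0.4, 0.3] w 0.087 q [80.5, 22.1, 0.4, -0.0, -68.4, -14.8]
turn deg [-0.0, -0.1, 0.0]
```

```bash
python3 -m handwheel '[[20,-18,0,0,0,0,87],[60,-55,0,0,0,0,87],[105,-97,0,0,0,0,87],[150,-138,0,0,0,0,87],[195,-180,0,0,0,0,87],[240,-221,0,0,0,0,87],[275,-253,0,0,0,0,87],[290,-267,0,0,0,0,87]]'; python3 -c "
from h import *
to((.438,.0226,.12))"
```

```text
t: 1.1
position: [0.3812, 0.1927, 0.2224]
orientation: [[-0.414, -0.91, -0.001], [-0.91, 0.414, -0.0], [0.001, 0.0, -1.0]]
ft_force: [0.4, 0.8, -0.3]
grip_width: 0.087
t 1.1 pos [0.3812, 0.1927, 0.2224] shift mm [131.2, -122.2, 102.4] ft [0.4, 0.8, -0.3] w 0.087 q [48.8, 2.3, -25.4, -0.0, -62.3, 16.7]
turn deg [0.0, -0.0, -0.0]
```

```bash
python3 -m handwheel '[[20,-18,0,0,0,0,87],[60,-55,10,0,0,0,87],[100,-93,40,0,0,0,87],[125,-116,70,0,0,0,87],[131,-122,95,0,0,0,87],[131,-122,102,0,0,0,87],[131,-122,102,0,0,0,87]]'; python3 -c "
from h import *
to((.438,.0226,.034))
cv2.imwrite('pics/t4.png',cv2.resize(robot.capture('top')[150:320,300:500],(700,595),interpolation=2)[:,:,::-1])
cv2.imwrite('pics/s4.png',cv2.resize(robot.capture('side')[150:320,200:400],(700,595),interpolation=2)[:,:,::-1])"
```

```text
t: 1.98
position: [0.4385, 0.0258, 0.1206]
orientation: [[-0.412, -0.911, -0.0], [-0.911, 0.412, -0.0], [0.0, 0.0, -1.0]]
ft_force: [0.5, 0.4, -0.3]
grip_width: 0.0868
t 1.975 pos [0.4385, 0.0258, 0.1206] shift mm [3.1, -0.9, 86.6] ft [0.5, 0.4, -0.3] w 0.0868 q [24.7, 10.4, -32.9, 0.0, -46.7, 41.0]
turn deg [0.0, -0.0, -0.0]
```

View pics/s4.png

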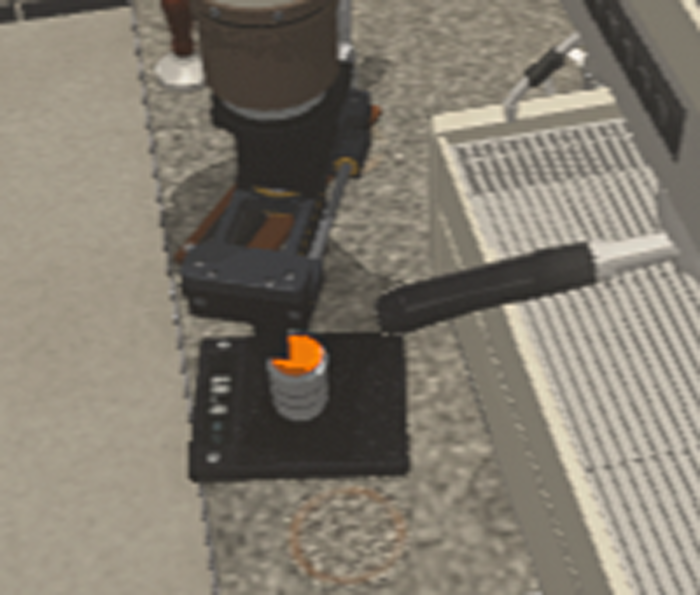

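View pics/t4.png

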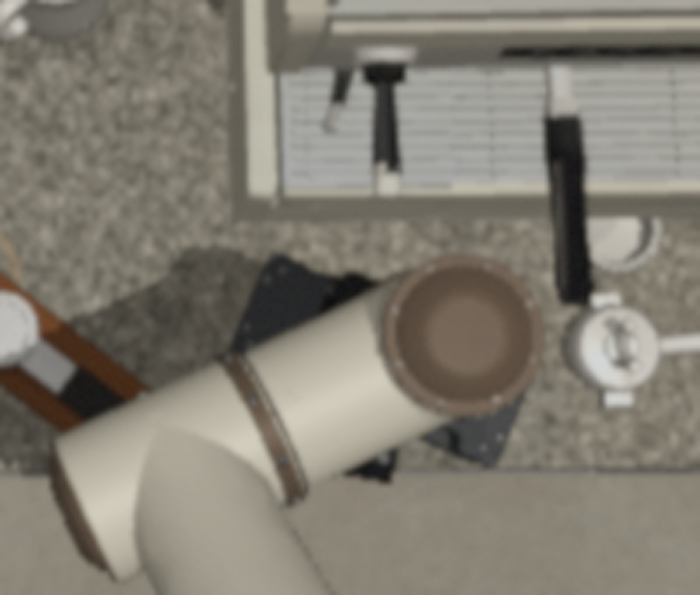

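Run:
```python
from h import *
o,d=ray("top",433,246)
for z in(.3,.4,.5,.6): print(plane("top",433,246,z),"edge",plane("top",454,246,z)[1], proj("side",plane("top",433,246,z)))
print([proj("side",(.438,.0226,z)) for z in(.12,.19,.3,.4)])
print([proj("top",(.438,.0226,z)) for z in(.12,.19,.3,.4)])
```

```text
[ 0.44756788 -0.01600201  0.3       ] edge -0.06139651314277628 [285.45476558 187.84238401]
[0.44164082 0.00629116 0.4       ] edge -0.03463455981789357 [277.13630599 139.87281892]
[0.43571377 0.02858434 0.5       ] edge -0.007872606493010859 [267.66499302  85.25516299]
[0.42978671 0.05087752 0.6       ] edge 0.018889346831871878 [256.78332243  22.50448184]
[array([283.28022638, 237.23900932]), array([281.29458986, 215.63747445]), array([277.73855973, 176.9517896 ]), array([273.93481407, 135.57123311])]
[array([402.37746557, 254.21042236]), array([406.92550054, 252.93283617]), array([415.33206667, 250.57135195]), array([424.71644432, 247.93519119])]
```

```bash
python3 -m handwheel '[[1,-1,20,0,0,0,87],[1,-1,45,0,0,0,87],[1,-1,65,0,0,0,87],[1,-1,78,0,0,0,87],[1,-1,85,0,0,0,87],[1,-1,86,0,0,0,87],[1,-1,86,0,0,0,87]]'; python3 -c "
from h import *
to((.438,.0226,.034))
cv2.imwrite('pics/s5.png',cv2.resize(robot.capture('side')[190:310,220:360],(700,600),interpolation=2)[:,:,::-1])"
```

```text
t: 2.95
position: [0.4394, 0.0244, 0.035]
orientation: [[-0.412, -0.911, 0.001], [-0.911, 0.412, 0.0], [-0.001, -0.001, -1.0]]
ft_force: [-1.1, 0.6, 0.2]
grip_width: 0.0871
t 2.95 pos [0.4394, 0.0244, 0.035] shift mm [2.3, 0.6, 1.0] ft [-1.1, 0.6, 0.2] w 0.0871 q [24.5, 18.7, -38.5, 0.0, -32.8, 41.2]
turn deg [-0.1, 0.0, -0.0]
```

View pics/s5.png

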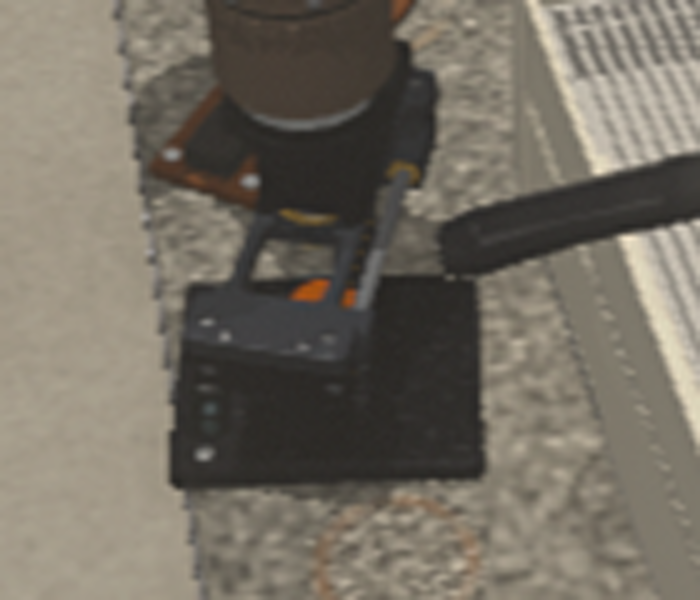

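```bash
python3 -m handwheel '[[2,0.5,0.5,0,0,0,70],[2,0.5,0.5,0,0,0,55],[2,0.5,0.5,0,0,0,48],[2,0.5,0.5,0,0,0,42],[2,0.5,0.5,0,0,0,30],[2,0.5,0.5,0,0,0,30],[2,0.5,0.5,0,0,0,30],[2,0.5,0.5,0,0,0,30]]' 30; python3 -c "
from h import *
to((.438,.0226,.034))"
```

```text
t: 4.0
position: [0.4377, 0.0226, 0.0341]
orientation: [[-0.412, -0.911, 0.0], [-0.911, 0.412, 0.0], [-0.0, -0.0, -1.0]]
ft_force: [-0.2, -0.0, 0.5]
grip_width: 0.0395
t 4.0 pos [0.4377, 0.0226, 0.0341] shift mm [-0.1, -0.3, 0.1] ft [-0.2, -0.0, 0.5] w 0.0395 q [24.3, 18.7, -38.7, -0.0, -32.6, 41.3]
turn deg [-0.0, 0.0, -0.0]
```

```bash
python3 -m handwheel '[[0,0,-5,0,0,0,30],[0,0,-20,0,0,0,30],[0,0,-45,0,0,0,30],[0,0,-70,0,0,0,30],[0,0,-90,0,0,0,30],[0,0,-100,0,0,0,30],[0,0,-100,0,0,0,30]]'; python3 -c "
from h import *
c=np.array([.4732,.2893]);a=np.radians(51.9);u=np.array([np.cos(a),np.sin(a)])
to((*(c-.0*u),.134),-38.1)
cv2.imwrite('pics/s6.png',cv2.resize(robot.capture('side')[150:310,220:380],(600,600),interpolation=2)[:,:,::-1])"
```

```text
t: 4.88
position: [0.4377, 0.0227, 0.1343]
orientation: [[-0.412, -0.911, 0.001], [-0.911, 0.412, 0.001], [-0.001, -0.001, -1.0]]
ft_force: [-0.9, -0.3, -1.1]
grip_width: 0.0394
t 4.875 pos [0.4377, 0.0227, 0.1343] shift mm [-257.5, 77.6, 0.5] ft [-0.9, -0.3, -1.1] w 0.0394 q [24.3, 9.2, -31.9, -0.0, -48.8, 41.3]
turn deg [-0.1, 0.0, -76.2]
```

View pics/s6.png

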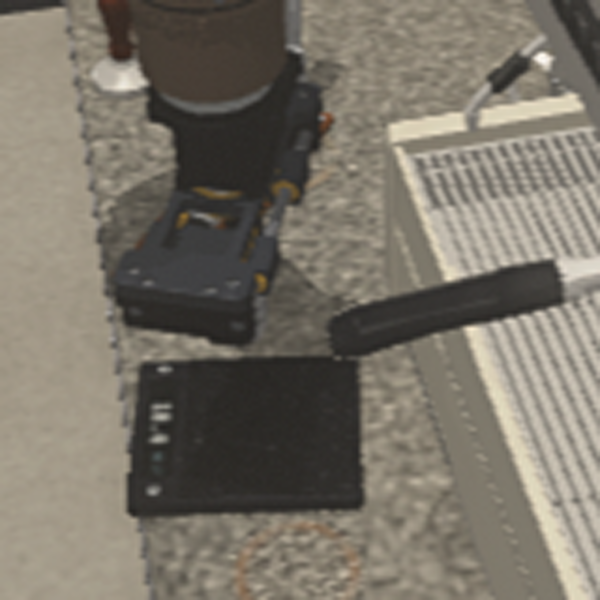

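```bash
python3 -c "
from h import *
to((.42,.17,.134))"
python3 -m handwheel '[[-15,5,0,0,0,0,30],[-40,13,0,0,0,0,30],[-70,23,0,0,0,0,30],[-95,32,0,0,0,0,30],[-115,40,0,0,0,0,30],[-127,45,0,0,0,0,30],[-127,45,0,0,0,0,30]]';python3 -c "
from h import *
c=np.array([.4732,.2893]);a=np.radians(51.9);u=np.array([np.cos(a),np.sin(a)])
to((*(c-.08*u),.134),-38.1)"
```

```text
t 4.925 pos [0.4373, 0.0225, 0.1337] shift mm [-127.2, 76.6, -0.3] ft [0.0, 0.3, -1.2] w 0.0397 q [24.3, 9.2, -32.0, -0.0, -48.8, 41.3]
turn deg [0.0, -0.0, -0.0]
t: 5.8
position: [0.4488, 0.1576, 0.1335]
orientation: [[-0.411, -0.912, -0.001], [-0.912, 0.411, -0.001], [0.001, 0.001, -1.0]]
ft_force: [-0.4, -0.5, -0.7]
grip_width: 0.039
t 5.8 pos [0.4488, 0.1576, 0.1335] shift mm [-52.4, 51.0, -0.5] ft [-0.4, -0.5, -0.7] w 0.039 q [39.0, 12.8, -27.2, -0.0, -50.0, 26.8]
turn deg [0.1, -0.0, -76.2]
```

```bash
python3 -m handwheel '[[-10,15,0,0,0,-5,30],[-20,25,0,0,0,-15,30],[-30,35,0,0,0,-25,30],[-40,43,0,0,0,-35,30],[-50,50,0,0,0,-45,30],[-52,51,0,0,0,-55,30],[-52,51,0,0,0,-65,30],[-52,51,0,0,0,-74,30]]';python3 -m handwheel '[[0,0,0,0,0,-2,30],[0,0,0,0,0,-2,30]]';python3 -c "
from h import *
c=np.array([.4732,.2893]);a=np.radians(51.9);u=np.array([np.cos(a),np.sin(a)])
to((*(c),.100),-38.1)
cv2.imwrite('pics/s7.png',cv2.resize(robot.capture('side')[120:280,200:360],(600,600),interpolation=2)[:,:,::-1])
cv2.imwrite('pics/t7.png',cv2.resize(robot.capture('top')[150:310,200:410],(787,600),interpolation=2)[:,:,::-1])"
```

```text
t: 6.8
position: [0.4238, 0.2244, 0.1338]
orientation: [[0.765, -0.644, -0.001], [-0.644, -0.765, -0.001], [-0.0, 0.001, -1.0]]
ft_force: [0.6, -0.3, -1.5]
grip_width: 0.0399
t: 7.05
position: [0.4239, 0.2248, 0.1339]
orientation: [[0.783, -0.622, -0.0], [-0.622, -0.783, -0.0], [-0.0, 0.0, -1.0]]
ft_force: [-0.2, 0.2, -2.1]
grip_width: 0.039
t 7.05 pos [0.4239, 0.2248, 0.1339] shift mm [-1.6, -81.2, 33.9] ft [-0.2, 0.2, -2.1] w 0.039 q [47.4, 13.2, -26.7, -0.0, -50.2, 94.1]
turn deg [0.0, 0.0, -0.4]
```

View pics/s7.png

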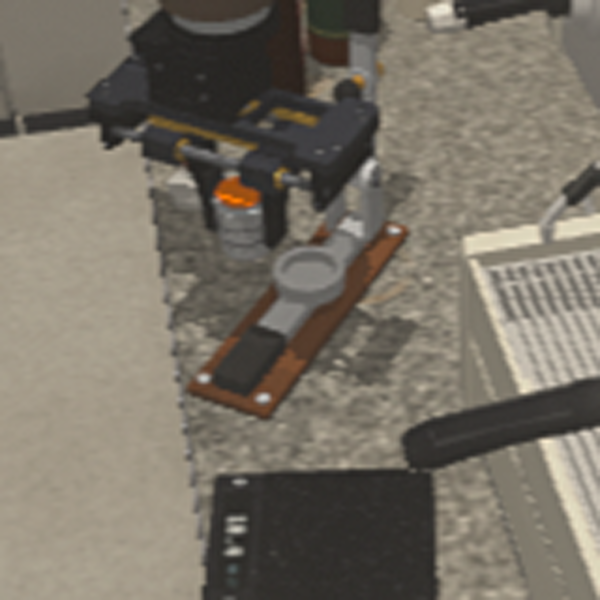

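View pics/t7.png

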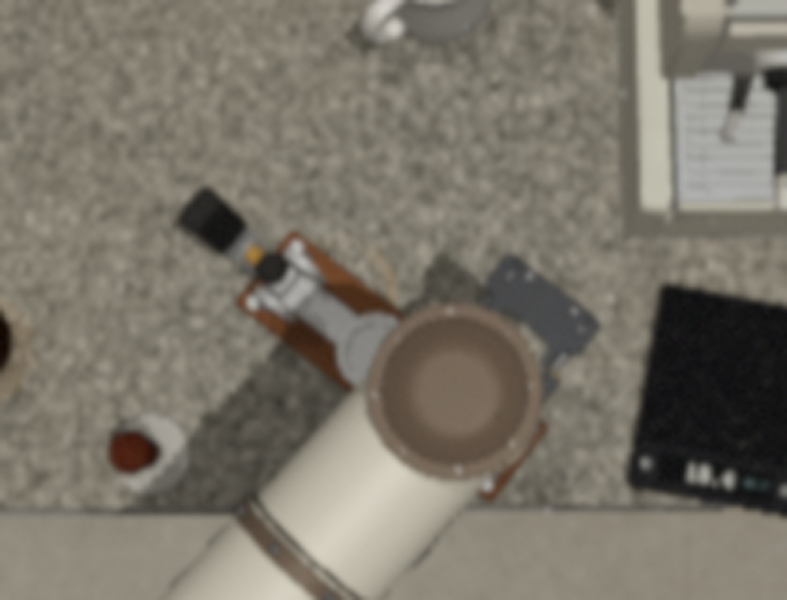

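```bash
python3 -m handwheel '[[0,-10,0,0,0,0,30],[-1,-30,0,0,0,0,30],[-1,-50,0,0,0,0,30],[-2,-68,0,0,0,0,30],[-2,-78,0,0,0,0,30],[-2,-81,10,0,0,0,30],[-2,-81,30,0,0,0,30],[-2,-81,40,0,0,0,30]]';python3 -m handwheel '[[0,0,30,0,0,0,30],[0,0,30,0,0,0,30]]';python3 -c "
from h import *
s=cv2.imread
c=np.array([.4732,.2893]);a=np.radians(51.9);u=np.array([np.cos(a),np.sin(a)])
to((*(c),.0393),-38.1)
im=robot.capture('side');o=orange(im[:,:,::-1].copy(),(240,120,320,230));p=robot.read_state()['position'];print(o,plane('side',*o[:2],p[2]+.0374))
cv2.imwrite('pics/s8.png',cv2.resize(im[140:240,230:330],(600,600),interpolation=2)[:,:,::-1])"
```

```text
t: 8.15
position: [0.4717, 0.289, 0.0924]
orientation: [[0.784, -0.621, -0.002], [-0.621, -0.784, -0.002], [-0.001, 0.003, -1.0]]
ft_force: [-0.4, 0.8, -0.8]
grip_width: 0.0395
t: 8.4
position: [0.4711, 0.2884, 0.062]
orientation: [[0.784, -0.621, -0.004], [-0.621, -0.784, -0.004], [-0.001, 0.006, -1.0]]
ft_force: [-0.3, 0.1, -0.6]
grip_width: 0.0395
t 8.4 pos [0.4711, 0.2884, 0.062] shift mm [1.1, -2.2, 22.6] ft [-0.3, 0.1, -0.6] w 0.0395 q [48.3, 25.0, -21.2, -0.0, -44.2, 93.4]
turn deg [0.3, 0.0, -0.3]
(279.02298850574715, 185.98850574712645, 87.0) [0.46030626 0.23666586 0.10091546]
```

View pics/s8.png

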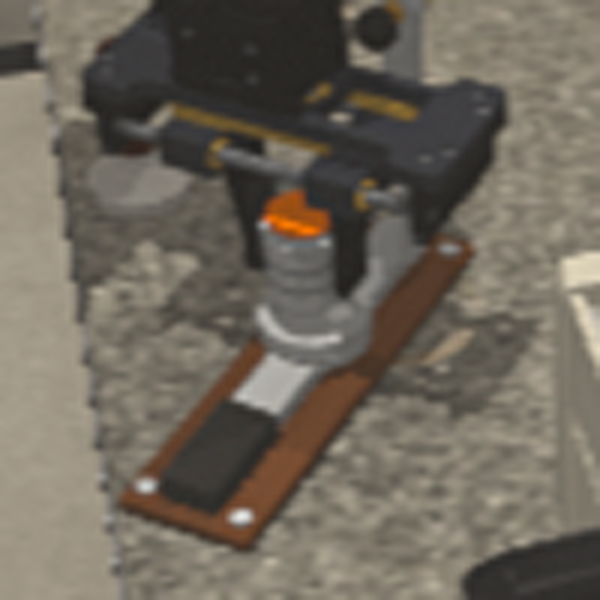

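```bash
python3 -c "
from h import *
print(plane('side',230+297.5/6-.5,140+214/6-.5,.0995)); print((proj('side',(.4711,.2884,.0995))-[229.5,139.5])*6,(proj('side',(.4711,.2884,.049))-[229.5,139.5])*6,(proj('side',(.4732,.2893,.036))-[229.5,139.5])*6)"
```

```text
[0.46834028 0.2870948  0.0995    ]
[302.7515682  211.54241228] [309.7830456  292.34488813] [315.40603837 310.66236154]
```

```bash
python3 -m handwheel '[[0.5,-1,2,0.2,0,0,30],[1,-2.5,5,0.3,0,0,30],[1,-2.5,8.5,0.3,0,0,30],[1,-2.5,8.5,0.3,0,0,30]]';python3 -c "
from h import *
to((.4732,.2893,.0393),-38.1)
im=robot.capture('side');o=orange(im[:,:,::-1].copy(),(268,165,292,185));p=np.array(robot.read_state()['position']);print(o,plane('side',*o[:2],p[2]+.0374),p,(proj('side',p+[0,0,.0374])-[229.5,139.5])*6)
cv2.imwrite('pics/s9.png',cv2.resize(im[150:210,250:310],(600,600),interpolation=2)[:,:,::-1])"
```

```text
t: 8.95
position: [0.4749, 0.2912, 0.0554]
orientation: [[0.784, -0.62, 0.003], [-0.62, -0.784, 0.004], [-0.0, -0.005, -1.0]]
ft_force: [-0.1, 0.2, -2.0]
grip_width: 0.0397
t 8.95 pos [0.4749, 0.2912, 0.0554] shift mm [-0.1, 2.6, 16.1] ft [-0.1, 0.2, -2.0] w 0.0397 q [48.2, 25.6, -21.3, -0.0, -42.8, 93.5]
turn deg [-0.3, 0.0, -0.2]
(280.03389830508473, 176.71186440677965, 59.0) [0.47075346 0.28771505 0.09292662] [0.4749815  0.2913308  0.05552662] [310.6625722  217.51025108]
```

View pics/s9.png

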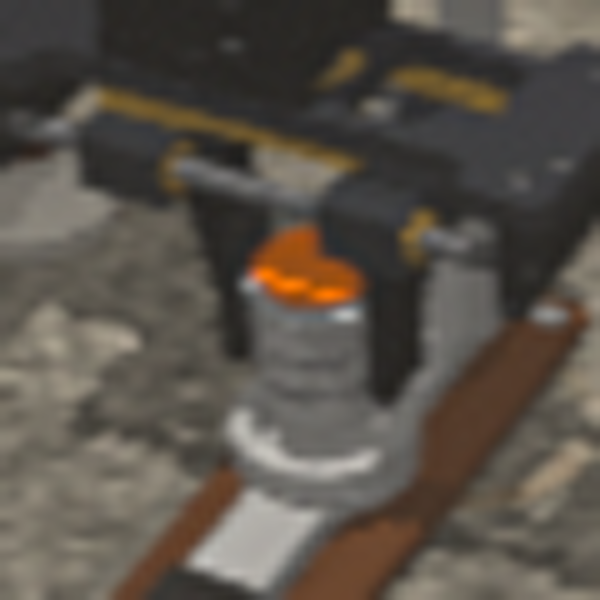

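```bash
python3 -m handwheel '[[0,0.7,0,0,0,0,30],[0,0.7,0,0,0,0,30],[0,0.7,0,0,0,0,30]]';python3 -c "
from h import *
to((.4732,.2893,.0393),-38.1)
im=robot.capture('side');o=orange(im[:,:,::-1].copy(),(268,165,292,185));p=np.array(robot.read_state()['position']);print(o,plane('side',*o[:2],p[2]+.0374),p,(proj('side',p+[0,0,.0374])))
cv2.imwrite('pics/s10.png',cv2.resize(im[150:210,250:310],(600,600),interpolation=2)[:,:,::-1])
cv2.imwrite('pics/t10.png',cv2.resize(robot.capture('top')[185:285,250:380],(780,600),interpolation=2)[:,:,::-1])"
```

```text
t: 9.38
position: [0.4746, 0.2909, 0.0556]
orientation: [[0.784, -0.62, 0.003], [-0.62, -0.784, 0.004], [0.0, -0.005, -1.0]]
ft_force: [-0.8, 0.3, -1.0]
grip_width: 0.0392
t 9.375 pos [0.4746, 0.2909, 0.0556] shift mm [-0.1, 2.2, 16.3] ft [-0.8, 0.3, -1.0] w 0.0392 q [48.2, 25.5, -21.4, -0.0, -42.8, 93.5]
turn deg [-0.3, -0.0, -0.2]
(279.8448275862069, 176.79310344827587, 58.0) [0.4701489  0.28735689 0.0930133 ] [0.47459733 0.29086903 0.0556133 ] [281.16977729 175.84257983]
```

View pics/t10.png

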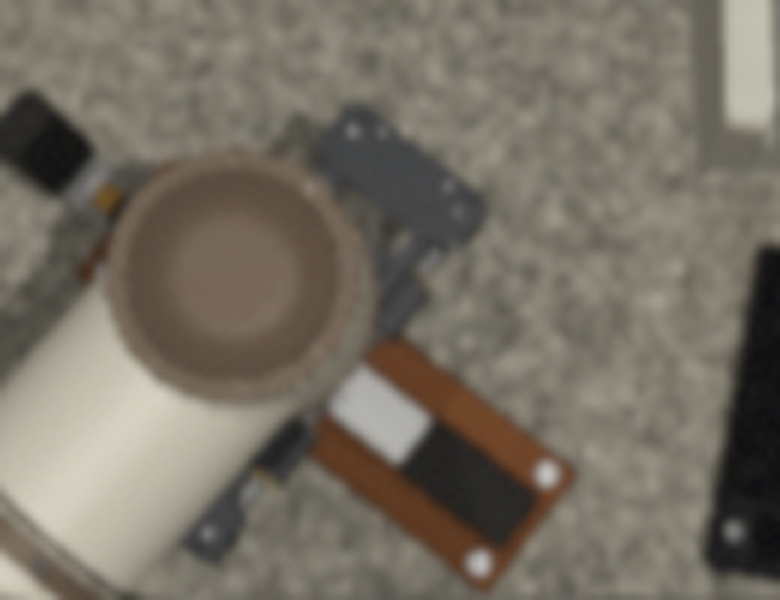

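```bash
python3 -m handwheel '[[0,0.3,2,-0.2,0,0,30],[0,0.3,4,-0.2,0,0,30],[0,0.3,6,-0.2,0,0,30],[0,0.3,8,-0.2,0,0,30],[0,0.3,8,-0.2,0,0,30]]';python3 -c "
from h import *
to((.4732,.2893,.0393),-38.1)
im=robot.capture('side')
cv2.imwrite('pics/s11.png',cv2.resize(im[150:210,250:310],(600,600),interpolation=2)[:,:,::-1])"
```

```text
t: 10.1
position: [0.4743, 0.2905, 0.0473]
orientation: [[0.784, -0.62, 0.001], [-0.62, -0.784, 0.001], [-0.0, -0.001, -1.0]]
ft_force: [0.1, -0.6, -0.9]
grip_width: 0.0397
t 10.1 pos [0.4743, 0.2905, 0.0473] shift mm [-0.1, 1.6, 8.0] ft [0.1, -0.6, -0.9] w 0.0397 q [48.2, 26.3, -21.7, -0.0, -42.0, 93.5]
turn deg [-0.1, 0.0, -0.2]
```

View pics/s11.png

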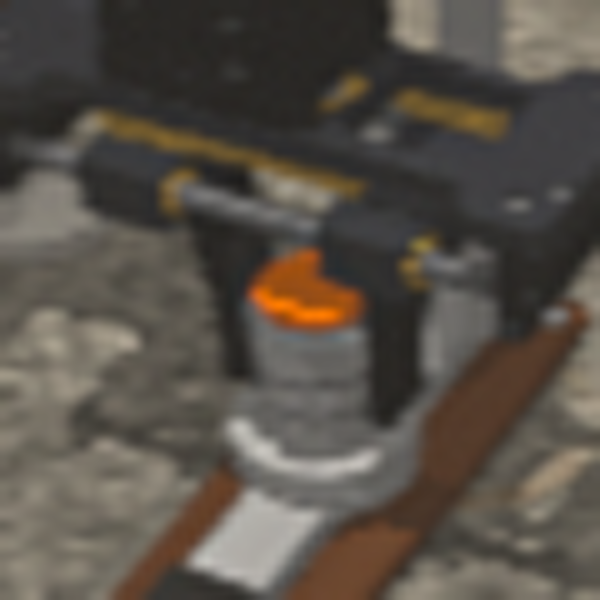

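```bash
python3 -m handwheel '[[0,0.3,2,0,0,0,30],[0,0.3,3.5,0,0,0,30],[0,0.3,5,0,0,0,30],[0,0.3,5,0,0,0,30]]';python3 -m handwheel '[[0,0,1,0,0,0,30],[0,0,2,0,0,0,30],[0,0,2.5,0,0,0,30],[0,0,2.5,0,0,0,30]]';python3 -c "
from h import *
to((.4732,.2893,.0393),-38.1)"
```

```text
t: 10.65
position: [0.4742, 0.2903, 0.0424]
orientation: [[0.784, -0.62, 0.001], [-0.62, -0.784, 0.001], [-0.0, -0.001, -1.0]]
ft_force: [-0.7, 0.0, -0.7]
grip_width: 0.0393
t: 11.15
position: [0.4742, 0.2904, 0.04]
orientation: [[0.784, -0.62, 0.001], [-0.62, -0.784, 0.001], [-0.0, -0.002, -1.0]]
ft_force: [-0.1, 0.5, -1.7]
grip_width: 0.0395
t 11.15 pos [0.4742, 0.2904, 0.04] shift mm [-0.1, 1.5, 0.7] ft [-0.1, 0.5, -1.7] w 0.0395 q [48.2, 26.9, -22.1, -0.0, -40.9, 93.5]
turn deg [-0.1, 0.0, -0.2]
```

Free of contact so far; a little further until it touches the floor, then open gently.

```bash
python3 -m handwheel '[[0,0,0.5,0,0,0,30],[0,0,0.8,0,0,0,30],[0,0,0.8,0,0,0,30]]';python3 -m handwheel '[[0,0,0,0,0,0,41],[0,0,0,0,0,0,43],[0,0,0,0,0,0,46],[0,0,0,0,0,0,52],[0,0,0,0,0,0,52]]';python3 -c "
from h import *
to((.4732,.2893,.0393),-38.1)
im=robot.capture('side')
cv2.imwrite('pics/s12.png',cv2.resize(im[150:210,250:310],(600,600),interpolation=2)[:,:,::-1])"
```

```text
t: 11.52
position: [0.4742, 0.2904, 0.0392]
orientation: [[0.784, -0.62, 0.001], [-0.62, -0.784, 0.001], [-0.0, -0.002, -1.0]]
ft_force: [-0.0, 0.5, -0.9]
grip_width: 0.039
t: 12.15
position: [0.4743, 0.2904, 0.0393]
orientation: [[0.784, -0.62, 0.001], [-0.62, -0.784, 0.001], [0.0, -0.002, -1.0]]
ft_force: [0.0, 0.1, -0.7]
grip_width: 0.0513
t 12.15 pos [0.4743, 0.2904, 0.0393] shift mm [-0.1, 1.5, 0.0] ft [0.0, 0.1, -0.7] w 0.0513 q [48.2, 26.9, -22.1, -0.0, -40.8, 93.5]
turn deg [-0.1, -0.0, -0.2]
```

View pics/s12.png

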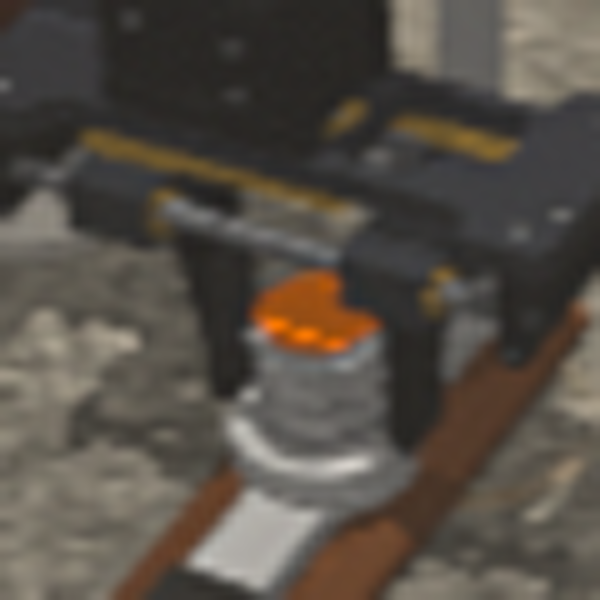

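```bash
python3 -m handwheel '[[0,0,0,0,0,0,60],[0,0,-5,0,0,0,66],[0,0,-20,0,0,0,66],[0,0,-60,0,0,0,66],[0,0,-110,0,0,0,66],[0,0,-160,0,0,0,60],[0,0,-210,0,0,0,30],[0,0,-260,0,0,0,10]]';python3 -m handwheel '[[0,40,-40,0,0,0,0],[0,40,-70,0,0,0,0],[0,40,-80,0,0,0,0],[0,40,-80,0,0,0,0]]';python3 -c "
from h import *
to((.4732,.2893,.36),-38.1)
im=robot.capture('side')
cv2.imwrite('pics/s13.png',cv2.resize(im[80:240,200:360],(600,600),interpolation=2)[:,:,::-1])
cv2.imwrite('pics/t13.png',cv2.resize(robot.capture('top')[170:290,230:390],(800,600),interpolation=2)[:,:,::-1])"
```

```text
t: 13.2
position: [0.4736, 0.2896, 0.3025]
orientation: [[0.784, -0.62, 0.003], [-0.62, -0.784, 0.003], [0.0, -0.004, -1.0]]
ft_force: [0.5, 0.7, 0.3]
grip_width: 0.0475
t: 13.7
position: [0.4489, 0.2587, 0.3793]
orientation: [[0.784, -0.62, 0.001], [-0.62, -0.784, 0.002], [-0.0, -0.002, -1.0]]
ft_force: [-0.9, -0.2, -0.6]
grip_width: 0.008
t 13.7 pos [0.4489, 0.2587, 0.3793] shift mm [0.1, -39.1, 19.4] ft [-0.9, -0.2, -0.6] w 0.008 q [47.9, 7.3, 2.5, -0.0, -85.1, 93.8]
turn deg [-0.1, 0.0, -0.2]
```

View pics/s13.png

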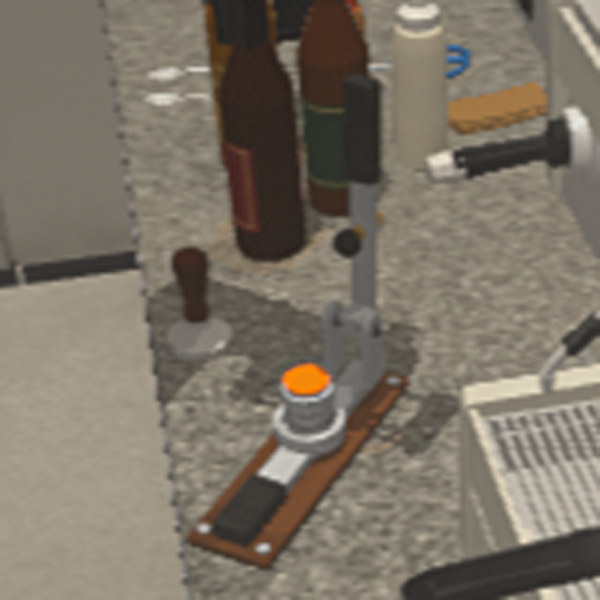

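View pics/t13.png

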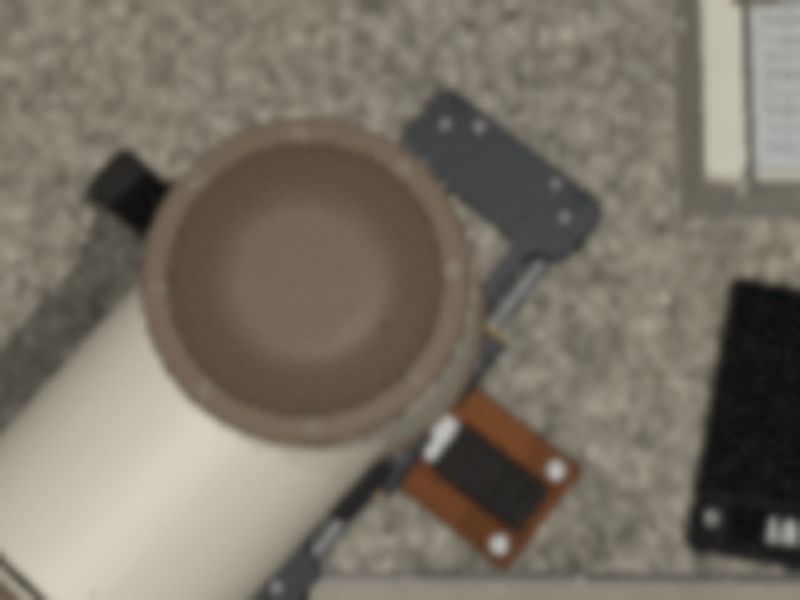

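```bash
python3 -c "
from h import *
c=np.array([.4732,.2893]);a=np.radians(51.9);u=np.array([np.cos(a),np.sin(a)]);v=np.array([-u[1],u[0]])
for tp in((250,205),(254,205),(252,203),(258,208)):
  p=tri(tp,(296.3,101.3));d=p[:2]-c;print(p,d@u,d@v)
for r,off in((170,30),(205,30),(205,12),(120,30),(205,21)):
  for th in(1.55,1.65,1.8):
    x=.078-r*np.cos(th)/1e3+off*np.sin(th)/1e3;z=.076+r*np.sin(th)/1e3+off*np.cos(th)/1e3
    print(r,off,th,round(x,3),round(z,3),proj('top',(*(c+x*u),z)).round(1),proj('side',(*(c+x*u),z)).round(1))
"
python3 -c "
import cv2
t=cv2.imread('pics/top0.png');cv2.imwrite('pics/t14.png',cv2.resize(t[190:240,235:295],(720,600),interpolation=2))"
```

```text
[0.54554429 0.38794375 0.27270916] 0.12226524651931596 0.003936480852829766
[0.54426662 0.37802496 0.2779848 ] 0.11367143586587308 -0.0011783268025554077
[0.54719874 0.38318463 0.2754428 ] 0.11954097905627319 -0.00030201580785678417
[0.53957924 0.36786733 0.28312712] 0.10278575032014799 -0.0037572864884992357
170 30 1.55 0.104 0.247 [258.9 209.9] [295.  112.7]
170 30 1.65 0.121 0.243 [253.5 205.7] [297.8 111.1]
170 30 1.8 0.146 0.235 [246. 200.] [301.7 109.9]
205 30 1.55 0.104 0.282 [256.8 208. ] [294.3 101.6]
205 30 1.65 0.124 0.278 [250.1 202.7] [297.7  99.6]
205 30 1.8 0.154 0.269 [240.7 195.5] [302.6  98. ]
205 12 1.55 0.086 0.281 [263.1 212.8] [291.3 104.6]
205 12 1.65 0.106 0.279 [256.1 207.4] [294.8 101.9]
205 12 1.8 0.136 0.273 [246.3 199.9] [299.7  99.4]
120 30 1.55 0.105 0.197 [261.6 212.5] [295.9 127.8]
120 30 1.65 0.117 0.193 [258.  209.7] [297.8 126.9]
120 30 1.8 0.134 0.186 [253.1 205.9] [300.6 126.2]
205 21 1.55 0.095 0.281 [260.  210.4] [292.8 103.1]
205 21 1.65 0.115 0.279 [253.1 205.1] [296.2 100.7]
205 21 1.8 0.145 0.271 [243.5 197.7] [301.2  98.7]
```

View pics/t14.png

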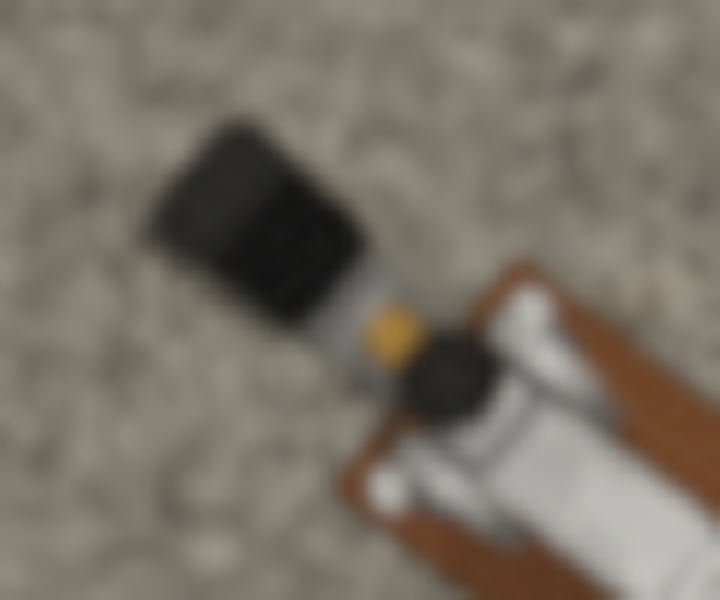

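```bash
python3 -c "
from h import *
# bottle A cap top: full side0 px approx (265,82)? bottle caps
for a in((157,232),(130,199),(88,231)):
  for b in((263,50),(287,60),(260,50),(309,67),(266,82)): 
    p=tri(a,b);print(a,b,p.round(3),(proj('top',p)-a).round(1),(proj('side',p)-b).round(1))
to((.5688,.4113,.37),-38.1)
im=cv2.imread('pics/side0.png');cv2.imwrite('pics/s15.png',cv2.resize(im[40:190,230:370],(560,600),interpolation=2))
im=cv2.imread('pics/top0.png');cv2.imwrite('pics/t15.png',cv2.resize(im[150:290,60:260],(800,560),interpolation=2))
"
```

```text
(157, 232) (263, 50) [0.48  0.565 0.359] [ 0.1 -1.1] [-0.8  0.1]
(157, 232) (287, 60) [0.518 0.577 0.317] [  2.6 -16.6] [-11.7   1.1]
(157, 232) (260, 50) [0.475 0.565 0.361] [-0.1  1. ] [ 0.7 -0.1]
(157, 232) (309, 67) [0.553 0.578 0.291] [  7.2 -30.6] [-22.1   1. ]
(157, 232) (266, 82) [0.488 0.61  0.237] [-0.1  0.7] [ 0.5 -0.1]
(130, 199) (263, 50) [0.519 0.633 0.338] [-0.3 14.7] [ 9.6 -2.3]
(130, 199) (287, 60) [0.563 0.658 0.283] [ 0.1 -1.4] [-0.9  0.2]
(130, 199) (260, 50) [0.514 0.632 0.34 ] [-0.2 16.9] [11.  -2.7]
(130, 199) (309, 67) [0.604 0.67  0.246] [  2.8 -15.9] [-11.    1.4]
(130, 199) (266, 82) [0.533 0.689 0.206] [-0.1 16.5] [11.1 -2.9]
(88, 231) (263, 50) [0.493 0.744 0.291] [ 0.2 -2.4] [-1.6  0.2]
(88, 231) (287, 60) [0.537 0.765 0.241] [  3.7 -19. ] [-12.6   0.9]
(88, 231) (260, 50) [0.488 0.743 0.293] [ 0.  -0.2] [-0.1  0. ]
(88, 231) (309, 67) [0.577 0.767 0.213] [  9.7 -33.9] [-23.1   0.2]
(88, 231) (266, 82) [0.504 0.824 0.138] [ 0.  -0.5] [-0.4  0.1]
t 13.8 pos [0.4486, 0.2585, 0.3775] shift mm [-0.5, -194.4, 7.2] ft [0.3, 0.1, -0.3] w 0.0029 q [47.9, 7.4, 2.4, -0.0, -85.1, 93.8]
turn deg [0.1, 0.1, -0.2]
```

View pics/s15.png

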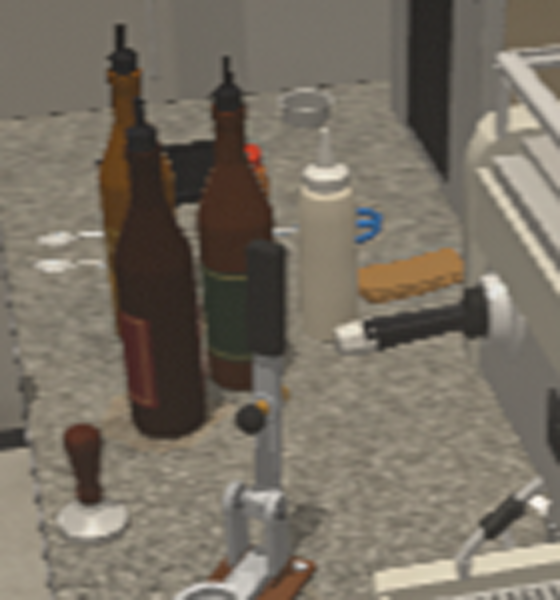

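View pics/t15.png

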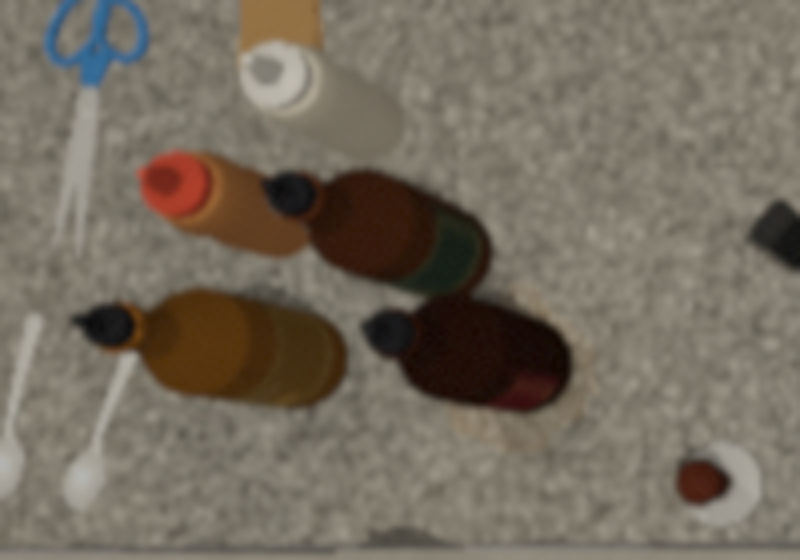

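```bash
python3 -m handwheel '[[0,-15,0,0,0,0,0],[0,-45,0,0,0,0,0],[0,-80,0,0,0,0,0],[0,-115,0,0,0,0,0],[0,-150,0,0,0,0,0],[0,-178,0,0,0,0,0],[0,-192,0,0,0,0,0],[0,-194,0,0,0,0,0]]';python3 -m handwheel '[[0,0,0,0,0,0,0],[0,0,0,0,0,0,0]]';python3 -c "
from h import *
to((.5688,.4113,.235),-38.1)
im=robot.capture('side')
cv2.imwrite('pics/s16.png',cv2.resize(im[20:180,200:360],(600,600),interpolation=2)[:,:,::-1])
cv2.imwrite('pics/t16.png',cv2.resize(robot.capture('top')[120:290,130:370],(800,566),interpolation=2)[:,:,::-1])"
```

```text
t: 14.8
position: [0.5701, 0.4121, 0.3762]
orientation: [[0.785, -0.62, -0.002], [-0.62, -0.785, -0.002], [-0.001, 0.002, -1.0]]
ft_force: [0.5, -0.5, -0.4]
grip_width: 0.0007
t: 15.05
position: [0.5692, 0.4104, 0.3799]
orientation: [[0.784, -0.62, 0.001], [-0.62, -0.784, 0.002], [0.0, -0.002, -1.0]]
ft_force: [0.2, -0.3, 0.5]
grip_width: 0.0004
t 15.05 pos [0.5692, 0.4104, 0.3799] shift mm [-0.9, -0.2, 144.9] ft [0.2, -0.3, 0.5] w 0.0004 q [49.0, 27.6, 31.0, 0.0, -93.3, 92.7]
turn deg [-0.1, -0.0, -0.2]
```

View pics/s16.png

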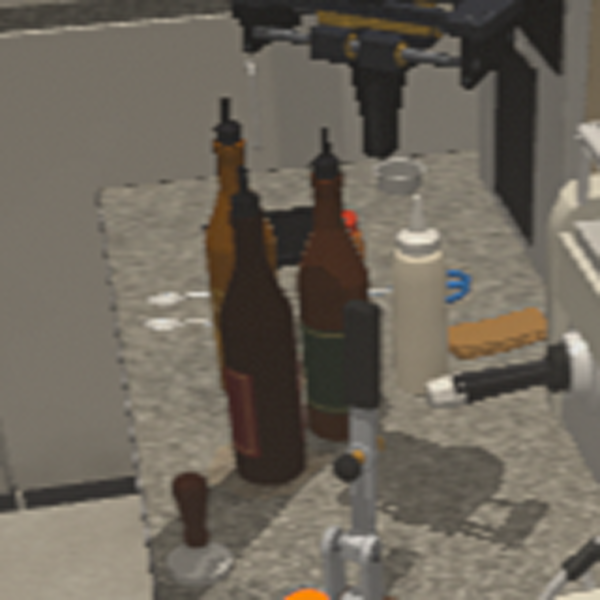

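View pics/t16.png

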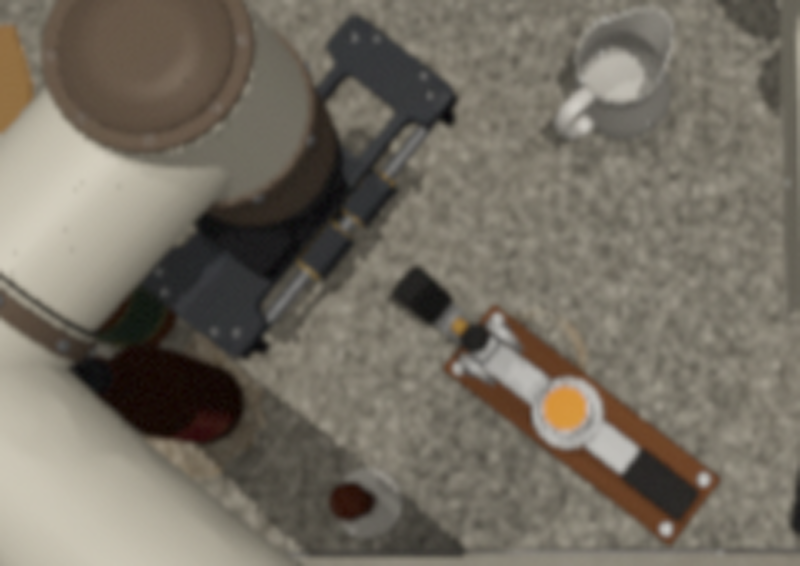

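```bash
python3 -m handwheel '[[-1,0,10,0,0,0,0],[-1,0,35,0,0,0,0],[-1,0,70,0,0,0,0],[-1,0,105,0,0,0,0],[-1,0,130,0,0,0,0],[-1,0,144,0,0,0,0],[-1,0,144,0,0,0,0],[-1,0,144,0,0,0,0]]';python3 -c "
from h import *
c=np.array([.4732,.2893]);a=np.radians(51.9);u=np.array([np.cos(a),np.sin(a)])
to((*(c+.13*u),.235),-38.1)
im=robot.capture('side')
cv2.imwrite('pics/s17.png',cv2.resize(im[60:180,220:340],(600,600),interpolation=2)[:,:,::-1])
cv2.imwrite('pics/t17.png',cv2.resize(robot.capture('top')[150:270,180:340],(800,600),interpolation=2)[:,:,::-1])"
```

```text
t: 16.15
position: [0.5693, 0.4119, 0.237]
orientation: [[0.784, -0.62, 0.003], [-0.62, -0.784, 0.003], [0.001, -0.004, -1.0]]
ft_force: [0.0, 0.4, 0.1]
grip_width: 0.0004
t 16.15 pos [0.5693, 0.4119, 0.237] shift mm [0.1, 25.8, 1.9] ft [0.0, 0.4, 0.1] w 0.0004 q [49.0, 29.2, 14.1, 0.0, -74.6, 92.6]
turn deg [-0.2, -0.0, -0.2]
```

View pics/s17.png

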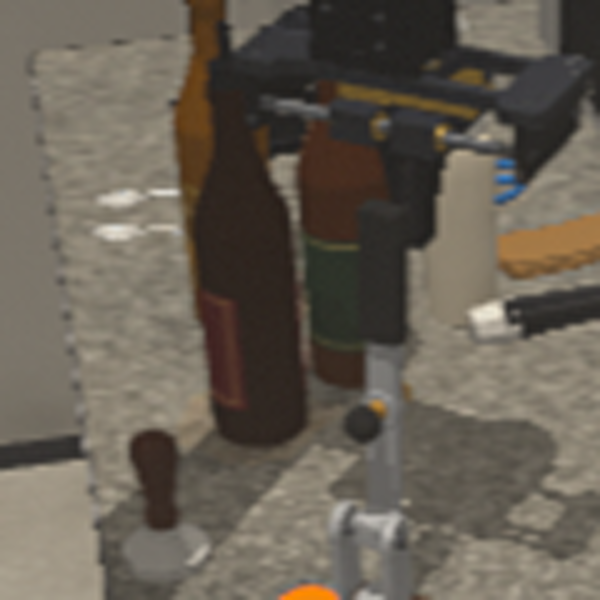

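View pics/t17.png

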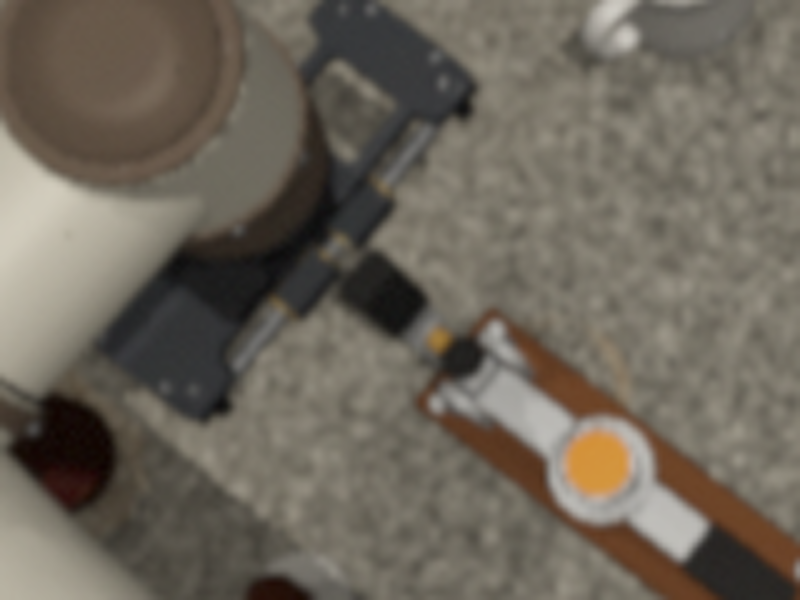

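```bash
python3 -m handwheel '[[0,10,0,0,0,0,0],[0,20,-1,0,0,0,0],[0,30,-3,0,0,0,0],[0,40,-5,0,0,0,0],[0,50,-6,0,0,0,0],[0,60,-6,0,0,0,0],[0,70,-6,0,0,0,0],[0,80,-6,0,0,0,0]]';python3 -c "
from h import *
c=np.array([.4732,.2893]);a=np.radians(51.9);u=np.array([np.cos(a),np.sin(a)])
p=robot.read_state()['position'];print((np.array(p[:2])-c)@u)
to((*(c+.0*u),.235),-38.1)
im=robot.capture('side')
cv2.imwrite('pics/s18.png',cv2.resize(im[60:200,220:360],(600,600),interpolation=2)[:,:,::-1])"
```

```text
t: 17.25
position: [0.5188, 0.3482, 0.2415]
orientation: [[0.784, -0.62, 0.001], [-0.62, -0.784, 0.001], [0.0, -0.002, -1.0]]
ft_force: [1.3, -0.0, -0.4]
grip_width: 0.0
0.07447613788230023
t 17.25 pos [0.5188, 0.3482, 0.2415] shift mm [0.8, 74.5, 6.4] ft [1.3, -0.0, -0.4] w 0.0 q [48.7, 21.3, 2.1, 0.0, -70.7, 93.0]
turn deg [-0.1, -0.0, -0.2]
```

View pics/s18.png

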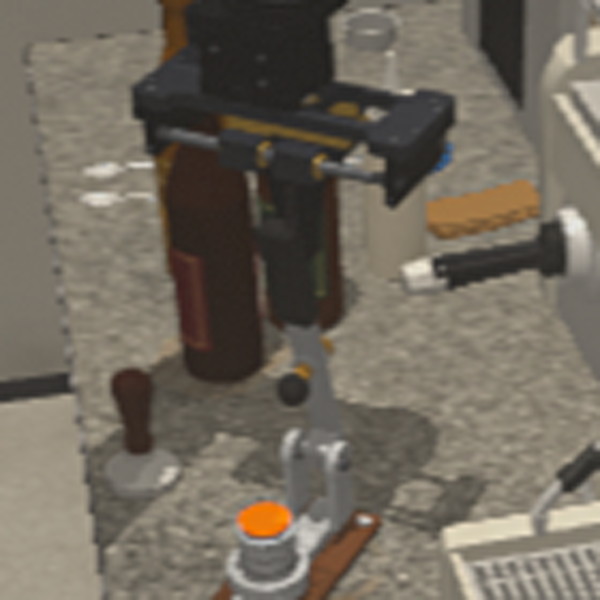

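```bash
python3 -m handwheel '[[0,10,0,0,0,0,0],[0,22,2,0,0,0,0],[0,34,5,0,0,0,0],[0,46,9,0,0,0,0],[0,58,14,0,0,0,0],[0,70,20,0,0,0,0],[0,80,26,0,0,0,0],[0,87,31,0,0,0,0]]';python3 -c "
from h import *
c=np.array([.4732,.2893]);a=np.radians(51.9);u=np.array([np.cos(a),np.sin(a)])
p=robot.read_state()['position'];print((np.array(p[:2])-c)@u)
to((*(c+.0*u),.235),-38.1)
im=robot.capture('side')
cv2.imwrite('pics/s19.png',cv2.resize(im[80:220,210:350],(600,600),interpolation=2)[:,:,::-1])"
```

```text
t: 18.3
position: [0.4647, 0.2799, 0.2098]
orientation: [[0.784, -0.62, 0.001], [-0.62, -0.784, 0.001], [0.0, -0.001, -1.0]]
ft_force: [0.5, -0.2, -0.2]
grip_width: 0.0004
-0.012648371603398066
t 18.3 pos [0.4647, 0.2799, 0.2098] shift mm [0.8, -12.7, -25.2] ft [0.5, -0.2, -0.2] w 0.0004 q [48.2, 14.6, -12.4, -0.0, -63.0, 93.5]
turn deg [-0.1, -0.0, -0.2]
```

View pics/s19.png

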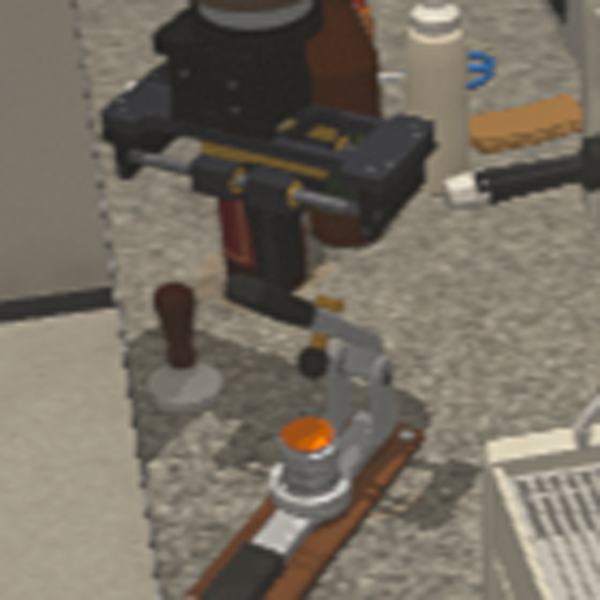

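```bash
python3 -m handwheel '[[-0.8,6,4,0,0,0,0],[-0.8,12,9,0,0,0,0],[-0.8,19,16,0,0,0,0],[-0.8,25,22,0,0,0,0],[-0.8,30,28,0,0,0,0],[-0.8,35,34,0,0,0,0],[-0.8,39,40,0,0,0,0],[-0.8,39,40,0,0,0,0]]';python3 -c "
from h import *
c=np.array([.4732,.2893]);a=np.radians(51.9);u=np.array([np.cos(a),np.sin(a)])
p=robot.read_state()['position'];print((np.array(p[:2])-c)@u)
to((*(c+.0*u),.235),-38.1)
im=robot.capture('side')
cv2.imwrite('pics/s20.png',cv2.resize(im[110:230,220:340],(600,600),interpolation=2)[:,:,::-1])"
```

```text
t: 19.35
position: [0.4399, 0.25, 0.1695]
orientation: [[0.784, -0.62, -0.0], [-0.62, -0.784, 0.0], [-0.0, -0.0, -1.0]]
ft_force: [-0.0, -0.2, -0.2]
grip_width: 0.0003
-0.051522384338096104
t 19.35 pos [0.4399, 0.25, 0.1695] shift mm [1.7, -51.5, -65.5] ft [-0.0, -0.2, -0.2] w 0.0003 q [48.0, 13.2, -20.5, -0.0, -56.2, 93.7]
turn deg [-0.0, 0.0, -0.3]
```

View pics/s20.png

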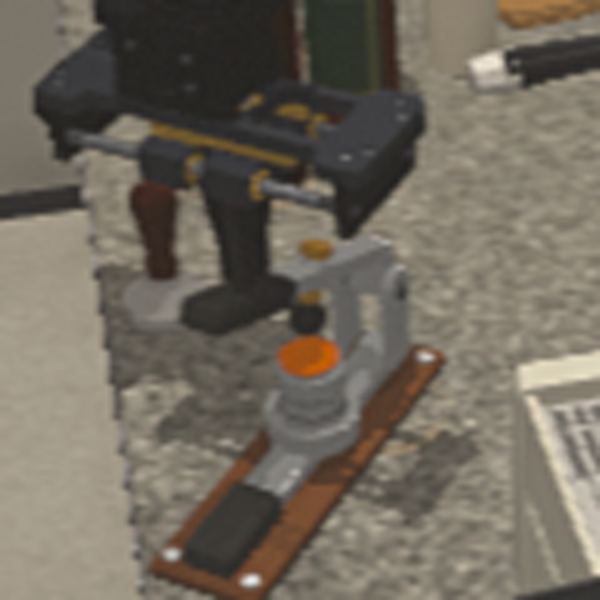

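```bash
python3 -m handwheel '[[-1,1.5,2.5,0,0,0,0],[-1.5,3,5,0,0,0,0],[-1.5,4.5,7.5,0,0,0,0],[-1.5,6,10,0,0,0,0],[-1.5,7.5,12.5,0,0,0,0],[-1.5,9,15,0,0,0,0],[-1.5,10,17,0,0,0,0],[-1.5,10,17,0,0,0,0]]';python3 -c "
from h import *
c=np.array([.4732,.2893]);a=np.radians(51.9);u=np.array([np.cos(a),np.sin(a)])
p=robot.read_state()['position'];print((np.array(p[:2])-c)@u)
to((*(c+.0*u),.235),-38.1)
im=robot.capture('side')
cv2.imwrite('pics/s21.png',cv2.resize(im[150:210,250:310],(600,600),interpolation=2)[:,:,::-1])"
```

```text
t: 20.4
position: [0.4329, 0.2435, 0.1529]
orientation: [[0.784, -0.62, 0.001], [-0.62, -0.784, 0.001], [-0.0, -0.001, -1.0]]
ft_force: [0.4, 0.3, 0.4]
grip_width: 0.0001
-0.06097499747739736
t 20.4 pos [0.4329, 0.2435, 0.1529] shift mm [3.2, -61.1, -82.0] ft [0.4, 0.3, 0.4] w 0.0001 q [48.1, 13.4, -23.1, -0.0, -53.5, 93.5]
turn deg [-0.1, 0.0, -0.2]
```

View pics/s21.png

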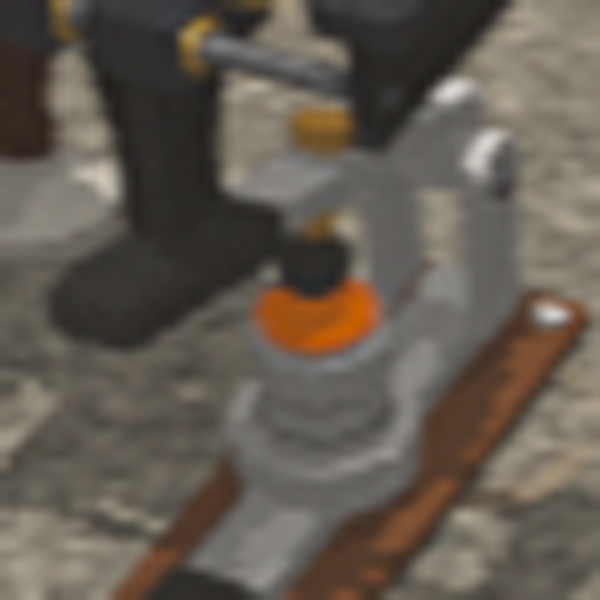

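```bash
python3 -m handwheel '[[1,0.7,1.5,0,0,0,0],[2,1.4,3,0,0,0,0],[3,2,4.5,0,0,0,0],[3,2.7,6,0,0,0,0],[3,3.3,7.5,0,0,0,0],[3,4,9,0,0,0,0],[3,4.6,10.5,0,0,0,0],[3,4.6,10.5,0,0,0,0]]';python3 -c "
from h import *
c=np.array([.4732,.2893]);a=np.radians(51.9);u=np.array([np.cos(a),np.sin(a)])
p=robot.read_state()['position'];print((np.array(p[:2])-c)@u)
to((*(c+.0*u),.235),-38.1)
im=robot.capture('side')
cv2.imwrite('pics/s22.png',cv2.resize(im[150:210,250:310],(600,600),interpolation=2)[:,:,::-1])"
```

```text
t: 21.45
position: [0.4325, 0.2381, 0.1426]
orientation: [[0.784, -0.62, 0.001], [-0.62, -0.784, 0.001], [0.0, -0.002, -1.0]]
ft_force: [0.7, 0.0, 0.4]
grip_width: 0.0004
-0.06536467121391101
t 21.45 pos [0.4325, 0.2381, 0.1426] shift mm [0.1, -65.5, -92.3] ft [0.7, 0.0, 0.4] w 0.0004 q [47.7, 13.8, -24.3, -0.0, -51.8, 94.0]
turn deg [-0.1, -0.0, -0.2]
```

View pics/s22.png

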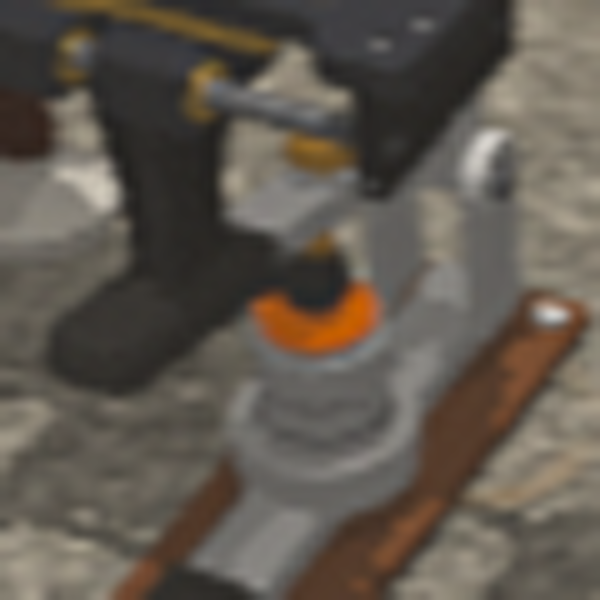

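```bash
python3 -m handwheel '[[0,0.4,1,0,0,0,0],[0,0.8,2,0,0,0,0],[0,1.2,3,0,0,0,0],[0,1.6,4,0,0,0,0],[0,1.6,4,0,0,0,0]]';python3 -m handwheel '[[0,0.4,1,0,0,0,0],[0,0.8,2,0,0,0,0],[0,0.8,2,0,0,0,0]]';python3 -c "
from h import *
im=robot.capture('side')
cv2.imwrite('pics/s23.png',cv2.resize(im[150:210,250:310],(600,600),interpolation=2)[:,:,::-1])"
```

```text
t: 22.12
position: [0.4321, 0.2374, 0.14]
orientation: [[0.785, -0.62, 0.003], [-0.62, -0.785, 0.002], [0.001, -0.004, -1.0]]
ft_force: [-2.5, -0.3, 8.5]
grip_width: 0.0004
t: 22.5
position: [0.4318, 0.2371, 0.1389]
orientation: [[0.785, -0.619, 0.004], [-0.62, -0.785, 0.003], [0.001, -0.005, -1.0]]
ft_force: [-3.9, 0.5, 12.7]
grip_width: 0.0006
```

View pics/s23.png

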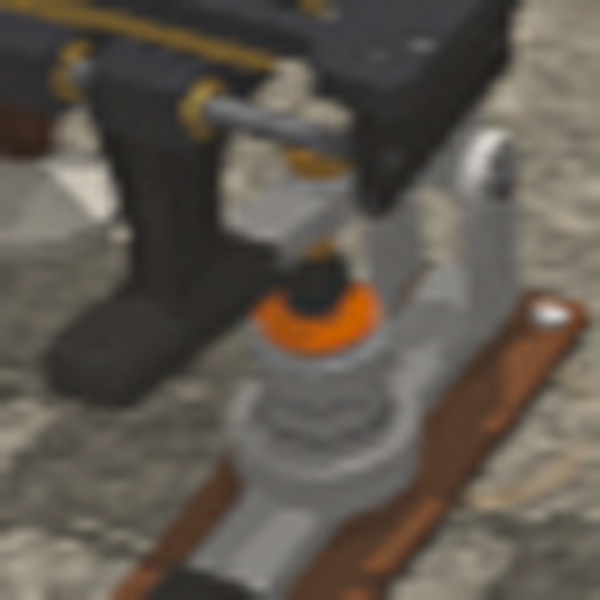

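```bash
for i in 1; do python3 -m handwheel '[[0,0.2,0.5,0,0,0,0],[0,0.2,0.5,0,0,0,0]]'; done
```

```text
t: 22.8
position: [0.4318, 0.237, 0.1387]
orientation: [[0.785, -0.619, 0.004], [-0.619, -0.785, 0.003], [0.001, -0.005, -1.0]]
ft_force: [-4.1, 0.0, 14.3]
grip_width: 0.0006
```

```bash
python3 -m handwheel '[[0,0.2,0.5,0,0,0,0],[0,0.2,0.5,0,0,0,0]]'
```

```text
t: 23.05
position: [0.4318, 0.237, 0.1385]
orientation: [[0.785, -0.619, 0.004], [-0.619, -0.785, 0.003], [0.001, -0.005, -1.0]]
ft_force: [-4.9, 0.5, 16.2]
grip_width: 0.0003
```

```bash
python3 -m handwheel '[[0,0.1,0.5,0,0,0,0],[0,0.1,0.5,0,0,0,0]]'
```

```text
t: 23.3
position: [0.4317, 0.2369, 0.1382]
orientation: [[0.785, -0.619, 0.004], [-0.619, -0.785, 0.003], [0.001, -0.005, -1.0]]
ft_force: [-5.9, -0.2, 16.2]
grip_width: 0.0006
```

```bash
python3 -m handwheel '[[0,0.1,0.4,0,0,0,0],[0,0.1,0.4,0,0,0,0]]'
```

```text
t: 23.55
position: [0.4317, 0.2368, 0.138]
orientation: [[0.785, -0.619, 0.004], [-0.619, -0.785, 0.003], [0.001, -0.005, -1.0]]
ft_force: [-6.1, -0.0, 18.4]
grip_width: 0.0004
```

```bash
python3 -m handwheel '[[-0.9,0.8,0,0,0,0,0],[-0.9,0.8,0,0,0,0,0]]'; python3 -c "
from h import *
s=robot.read_state();print(s['ft_force'],s['moment'],s['position'])"
```

```text
t: 23.8
position: [0.4315, 0.2368, 0.138]
orientation: [[0.786, -0.619, 0.006], [-0.619, -0.786, 0.004], [0.003, -0.007, -1.0]]
ft_force: [-1.0, -1.5, 14.9]
grip_width: 0.0002
[-1.03073429 -1.52795401 14.87697686] [-0.65711787  0.48885517  0.00329603] [0.43147687 0.23683905 0.13797809]
```

```bash
python3 -m handwheel '[[-0.2,0.3,0.4,0,0,0,0],[-0.2,0.3,0.4,0,0,0,0]]'
```

```text
t: 24.05
position: [0.4312, 0.2366, 0.1373]
orientation: [[0.785, -0.619, 0.006], [-0.619, -0.785, 0.004], [0.003, -0.007, -1.0]]
ft_force: [-0.4, -2.5, 11.7]
grip_width: 0.0006
```

```bash
python3 -m handwheel '[[-0.2,0.3,0.4,0,0,0,0],[-0.2,0.3,0.4,0,0,0,0]]'
```

```text
t: 24.3
position: [0.4306, 0.2362, 0.1357]
orientation: [[0.785, -0.619, 0.005], [-0.619, -0.785, 0.003], [0.002, -0.006, -1.0]]
ft_force: [3.0, -2.0, 3.1]
grip_width: 0.0004
```

```bash
python3 -m handwheel '[[0,0,0,0,0,0,0],[0,0,0,0,0,0,0]]'; python3 -c "
from h import *
im=robot.capture('side')
cv2.imwrite('pics/s24.png',cv2.resize(im[150:210,250:310],(600,600),interpolation=2)[:,:,::-1])"
```

```text
t: 24.55
position: [0.4293, 0.2359, 0.1341]
orientation: [[0.784, -0.62, 0.002], [-0.62, -0.784, 0.002], [0.0, -0.003, -1.0]]
ft_force: [3.1, -0.4, 2.6]
grip_width: 0.0005
```

View pics/s24.png

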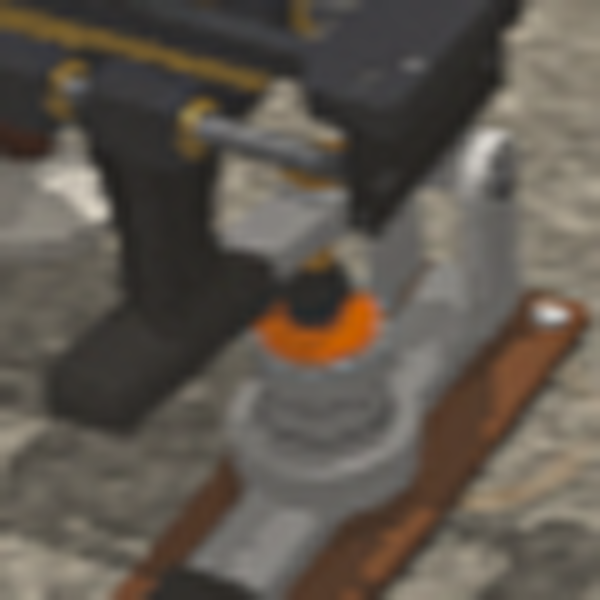

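```bash
python3 -m handwheel '[[0,0.3,0.4,0,0,0,0],[0,0.4,0.8,0,0,0,0],[0,0.4,0.8,0,0,0,0]]'; python3 -c "
from h import *
i=robot.capture('side')[:,:,::-1].copy();print(orange(i,(270,170,292,190)))
for f in('s12','s22','s23','s24'):
  j=cv2.imread(f'pics/{f}.png');h=cv2.cvtColor(j,cv2.COLOR_BGR2HSV);m=cv2.inRange(h,(3,170,150),(20,255,255));m[:230]=0;m[400:]=0;m[:,:230]=0;m[:,400:]=0;ys,xs=np.nonzero(m);print(f,xs.min(),xs.max(),ys.max())
j=cv2.resize(i[150:210,250:310],(600,600),interpolation=2);cv2.imwrite('pics/s25.png',j);h=cv2.cvtColor(j,cv2.COLOR_BGR2HSV);m=cv2.inRange(h,(3,170,150),(20,255,255));m[:230]=0;m[400:]=0;m[:,:230]=0;m[:,400:]=0;ys,xs=np.nonzero(m);print(xs.min(),xs.max(),ys.max())
print(proj('side',(.4732,.2893,.0765)),proj('side',(.4732,.2893,.073)))
"
```

```text
t: 24.98
position: [0.4291, 0.2357, 0.1334]
orientation: [[0.785, -0.62, 0.002], [-0.62, -0.785, 0.002], [0.0, -0.003, -1.0]]
ft_force: [2.5, 1.2, 3.7]
grip_width: 0.0006
(282.1136363636364, 182.86363636363637, 44.0)
s12 257 372 350
s22 256 373 350
s23 259 373 350
s24 263 374 361
264 374 361
[281.16122453 180.6895365 ] [281.2411428  181.62300001]
```

```bash
python3 -m handwheel '[[0,0,-3,0,0,0,0],[0,0,-10,0,0,0,0],[0,5,-30,0,0,0,0],[0,15,-60,0,0,0,0],[0,30,-95,0,0,0,0],[0,45,-125,0,0,0,0],[0,50,-140,0,0,0,0],[0,50,-140,0,0,0,0]]'; python3 -c "
from h import *
s=robot.read_state();print(s['ft_force'])
im=robot.capture('side');cv2.imwrite('pics/s26.png',cv2.resize(im[130:220,240:330],(600,600),interpolation=2)[:,:,::-1])
cv2.imwrite('pics/t26.png',cv2.resize(robot.capture('top')[110:290,190:430],(800,600),interpolation=2)[:,:,::-1])"
```

```text
t: 26.02
position: [0.3973, 0.1959, 0.2735]
orientation: [[0.784, -0.62, 0.002], [-0.62, -0.784, 0.003], [-0.0, -0.003, -1.0]]
ft_force: [-0.6, -0.5, -0.4]
grip_width: 0.0003
[-0.59868692 -0.48553877 -0.38846881]
```

View pics/s26.png

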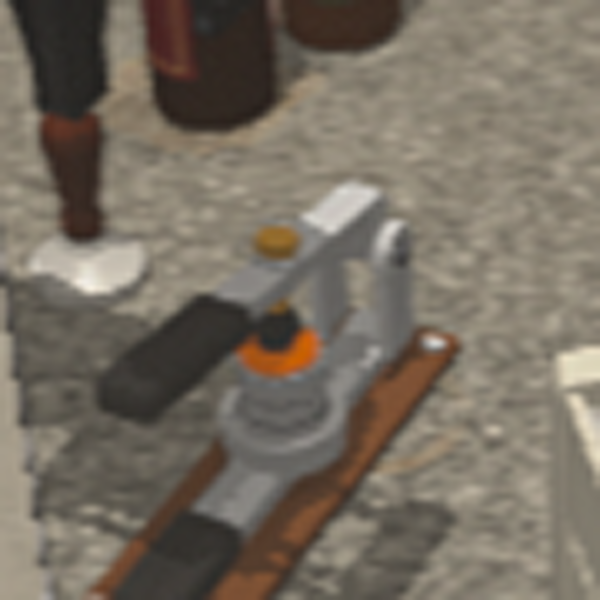

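View pics/t26.png

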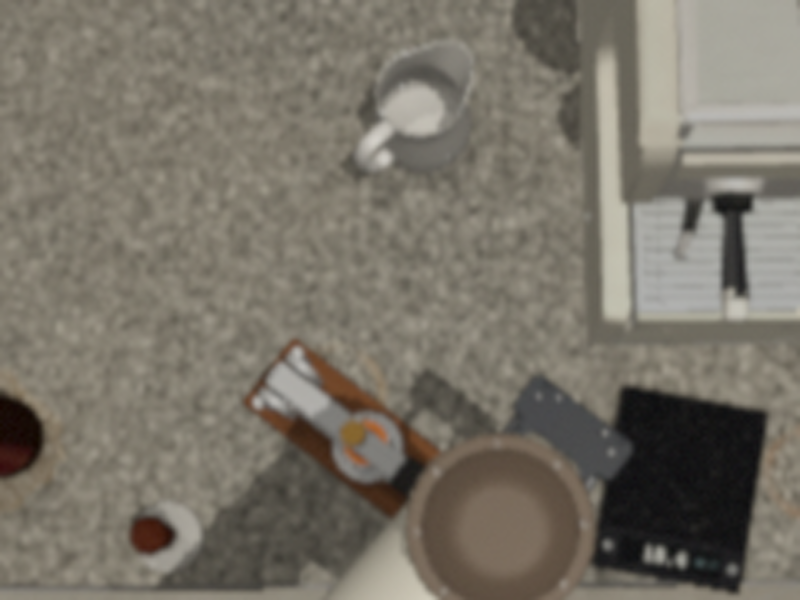

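The side view shows the capsule upright in the cup, with the lid seated under the presser at about (278,350) in the crop. In the top view the jug and tamper have not moved, and the gripper is clear of everything. I'm handing in.

```bash
python3 -c "
from plant import robot
print(robot.sign_off())"
```

```text
the job is handed in; nothing more can be done
None
```

The capsule is standing upright in the press cup with its lid pressed home. I picked it off the scale, set it in the cup, swung the upper handle over with closed fingers and pushed down in small steps until the lid gave. I handed in at about 26 s of the 70 s allowed.

**Force on the handle:** The highest reading between steps was 18.4 N vertical, about 19.4 N in total. That included about 6 N of sideways load, which I relieved before going on. The vertical push then fell from 14.9 to about 3 N as the lid gave, so every reading stayed under the 22 N limit.

**Lid:** After the give, the lid's lower edge sat about 1.1 px lower in the side view, where 0.93 px was expected for the full 3.5 mm. A further light push of up to 3.7 N did not lower it. This is camera and force evidence only, as the lid joint itself cannot be read.

**Final check:** The last pictures show the capsule in the cup, the jug and tamper unmoved by eye, and the gripper clear with about zero force.

**Disagreement:** When I placed the capsule, the side-camera position and the arm's own reading differed by about 5 mm. I lowered it between the two, and it went in without touching the cup.

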